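# Put the round tray away in the tray rack

### The job

The round tray lying on the chopping block is too wide and too low to pick up where it is: slide it until its rim juts out clearly over an edge of the block, grip it there by the overhanging rim and lift it off. Then stand it upright on its edge in the middle slot of the wire rack, lowering it gently instead of dropping it, and let go. Do not let the tray fall onto the worktop, and leave the other things where they are.

Things in the scene. Friction and masses are not known exactly. Their poses are not given: they have to be found in the camera images.
- tray: dark round tray, to be handled as a solid flat disc 192 mm in diameter and 14 mm thick, about 0.35 kg, lying on the chopping block. Origin: centre of its underside; z is the disc's axis, out of its top face. There is no wall to grip from above. The underside is flared: radius 88 mm at the bottom, full radius 96 mm from 5 mm up.
- tray_mid (a point): centre of the tray, 7 mm above its underside; its axes are the tray's
- block: square wooden chopping block, 210 x 210 mm, top face 60 mm above the worktop, fixed. Origin: centre of its underside; x and y parallel to its sides, z up. The tray starts fully on it. Any of the four sides may be overhung (the right-hand one, as the robot sees it, is handy); with the rim 40 to 50 mm out the tray still lies safely.
- tray_rack: small steel-wire tray rack, fixed. Origin: centre of its footprint, on the worktop; z up. Four upright wire hoops (5 mm wire, 105 mm wide along y, tops 112 mm above the worktop) at x = -60, -20, +20, +60 mm make three slots, each 35 mm clear, running along the rack's y, open at top and ends. Two bars along x at y = -50 and +50 mm, tops 20 mm above the worktop, carry what stands in the slots.
- seat (a point): where the tray's centre must come: over the middle slot of the wire rack, 103 mm above the worktop. There the tray stands on edge, its rim cradled between the rack's two bars, its axis along the rack's x; it may lean a little against a hoop. The point's axes are those of the rack.
- jigger: steel double-cone measure, 45 mm in diameter, 78 mm high, between block and rack. Leave it alone. Origin: centre of its foot
- sauce_cup: small lidded plastic cup, 73 mm in diameter, 49 mm high. Leave it alone. Origin: centre of its foot
- spice_jar: small jar with a dark cap, 45 mm in diameter, 105 mm high, at the right. Leave it alone. Origin: centre of its foot
- tin: tin can, 75 mm in diameter, 110 mm high, behind the block. Leave it alone. Origin: centre of its foot

How it is judged:
On the way, in this order (a step that is already met when the one before it is completed fails the run):
1. the tray lies flat on the block with its rim at least 16 mm out over one side ((x of tray_mid in the frame of block above 0.025 m or x of tray_mid in the frame of block below -0.025 m or y of tray_mid in the frame of block above 0.025 m or y of tray_mid in the frame of block below -0.025 m) and angle between tray's own z axis and vertical below 0.1 rad and height (world z) of tray_mid between 0.06 and 0.078 m), for 0.2 s.
2. the tray is held in the fingers and lifted clear (its centre over 0.125 m up) (contact force between the fingers and tray above 1 N and height (world z) of tray_mid above 0.125 m and contact force between tray and block below 0.1 N), for 0.2 s.
At the end, for the whole second after the job is handed in: The tray stands on edge, released and at rest, in the middle slot of the rack: its axis within 0.35 rad of the rack's x, its centre within 20 mm of the rack's centre along x and along y and 90 to 115 mm above the worktop (resting on the two bars) (angle between the z axis of tray and the x axis of tray_rack, either way round below 0.35 rad and x of tray_mid in the frame of tray_rack between -0.02 and 0.02 m and y of tray_mid in the frame of tray_rack between -0.02 and 0.02 m and z of tray_mid in the frame of tray_rack between 0.09 and 0.115 m and linear speed of tray below 0.03 m/s and contact force between the fingers and tray below 0.1 N); the robot touches nothing.
It fails at once if the tray falls onto the worktop (height (world z) of tray_mid below 0.035 m).
It fails at once if the tray is dropped (moves faster than 0.7 m/s out of the fingers) (linear speed of tray above 0.7 m/s and contact force between the fingers and tray below 0.1 N).
It fails at once if another thing is shifted by more than 30 mm or knocked over (distance of any of jigger, sauce_cup, spice_jar, tin from where it was at the start of the episode above 0.03 m or angle between any of jigger, sauce_cup, spice_jar, tin's own z axis and vertical above 0.5 rad).
It also fails if it takes over 64 s, if anything falls off the work surface, if the arm or the gripper's body presses on something with over 40 N, if the wrist force passes 120 N, or if a joint passes its speed limit or range.

### The arm

A 6-joint arm with a two-finger parallel gripper is mounted at the origin on a cart in front of the work surface, level with it; the furniture and walls round the work are solid. World frame = base frame: x ahead of the robot, y to its left, z up, the work surface at z = 0. Lengths are in m, angles in rad, forces in N, time in s.
With the tool pointing down it reaches from about 0.3 to 0.775 m from the base axis. Payload 14.6 kg.
Tool frame: the origin (TCP) lies at the very end of the fingers, on their centre line; the grasp point (between the pads) lies 19 mm behind it; z points along the fingers, y is the line along which they close (so a half turn about z gives the same grasp; the last joint's range is limited). The gripper opens to 94 mm and grips with 3 to 60 N. Pads are 16 mm wide; open, the fingers measure 119 mm over their backs; the gripper's body (75 mm by 177 mm) begins 78 mm behind the grasp point.
Start: joints at [1.251, 0.3, 1.521, -0, 1.321, -0.067], TCP at [0.138, 0.533, 0.205] pointing down, gripper open.
Joint ranges: [-3.03, 3.03], [-0.79, 2.21], [0.23, 2.52], [-1.04, 4.18], [0, 3.07], [-2.55, 2.55]. Speed limits (rad/s): [2.22, 2.22, 2.57, 3.14, 3.14, 3.14].

### API

Orientations are given as [roll, pitch, yaw] about the fixed x, y, z axes, in that order (R = Rz(yaw) Ry(pitch) Rx(roll)).
In Python, from station import * gives the robot as it stands.
- The arm moves only by the tool jog_arm, never from a script. Its argument "rows" is a list of rows, each a list of 3 entries, a list of its own where there are three numbers: the shift along the tool's x, y, z in m, then the turn about the tool's z in degrees, then the finger opening in m, from 0 to 0.094. A call has 1 to 12 rows; each row shifts and turns the commanded pose from where the row before left it, along the tool's axes as they then stand; what a row does not reach is not made up. A row lasts 1/12 s, in which the tool goes at most 41.7 mm and 7.16 degrees, less where a joint would pass 70% of its speed; a pose out of reach is approached as far as the arm can. A call is refused whole if a number of a shift passes 0.0417 or a number of a turn 7.16, either way. A call with a gripper value outside its range is refused whole. The fingers move at their own pace and stop on an object; "squeeze" is the grip in N (left out, the last holds). Time passes only in rows, so rows that do not move let the fingers close. It gives the time, the measured TCP pose, the force, the opening and the grip force at its end, in the units of the state.
- get_obs(): the state, without advancing time (a new reading comes with each control period).
- camera(name): name is "side" or "top" or "wrist"; returns a dict with "image" (420x560x3 uint8, red, green, blue), "range_z" (420x560 float32, m along the optical axis (not along the pixel's ray), 0 where there is no reading), "K" (3x3 intrinsics, pixels), "world_from_camera" (4x4, takes a point from camera to world coordinates); the wrist camera has in their place "T_tool_cam" (4x4, takes a point from camera to tool coordinates, whose origin is the TCP and whose axes are the flange's). Camera axes: x right, y up, looking along -z (the intrinsics and any distortion apply to the point x, -y, -z); pixel columns grow to the right and rows downward; lengths in m; the calibration is good to about 2 mm. A picture is of the moment at which its call begins: read the wrist's pose just before it.
- hand_in(): hands the job in; it is judged then, once.
Trained networks look in a picture, given as the dict that the camera call returned (one of the last four; its "shot" number tells which), for a name from the list of things; names that differ only in an ending like _2 or _b are one class to them, and where a whole thing is asked for, a point or a joint stands for the part that bears it (a point fixed in the world has none). Each returns a list of dicts, best first, with "p" (0 to 1); they miss things now and then, are a little off and sometimes report something else, mostly with a low value. They report only what shows in the picture. A call takes as long as a camera call.
- search_frame(label, picture): "at" ([column, row] as shares, 0 to 1, of the picture: columns of its width, rows of its height, amid what is visible of it).
- spot_point(label, picture): "at" ([column, row] as shares, 0 to 1, of the picture: columns of its width, rows of its height: a listed point, or the origin of a listed thing).
The state is a dict: "time_s": time; "qpos": joint angles; "joint_vel": joint speeds; "tau": joint torques, N m; "ee_pos": TCP position; "eef_rot": TCP orientation; "force": force on the tool from outside, world axes, zero at the start; "moment": the same for the moment, N m; "grip_width": finger opening in m; "grip_force": force on a finger pad.
Only numpy, scipy, OpenCV 4.12 (cv2) and the standard library are available. Lean on these libraries where they do the work, as an engineer would, in place of code of your own. Each camera call takes 0.05 s, during which the arm holds its last target. There are 200 camera calls.

## Working session

There is one attempt and no reset: what is moved stays moved. The work goes in short steps, Python scripts to look and compute and a tool call to move; the robot and the scene stay as the last step left them, time stands still between calls to the robot, and variables do not carry over. Pictures are saved under pics/ and viewed, at most 10 in all, crops included, and the job is handed in when it is done.

Besides the shell and the picture viewer there is one more tool, called after "Call:" as name(argument=value, ...) on one line, values as JSON. jog_arm: Moves the arm, as the interface text tells. Its arguments: {"type":"object","properties":{"rows":{"type":"array","items":{"type":"array"}},"squeeze":{"type":"number"}},"required":["rows"]}

```bash
ls; mkdir -p pics; cat > h.py <<'E'
from station import *
import numpy as np, cv2
def w_of(c,u,v,z=None,T=None):
    K=c["K"];T=c["world_from_camera"] if T is None else T
    ray=np.array([(u-K[0,2])/K[0,0],-(v-K[1,2])/K[1,1],-1.0])
    o=T[:3,3];d=T[:3,:3]@ray
    if z is not None: return o+d*(z-o[2])/d[2]
    return o+d*c["range_z"][int(v),int(u)]
def cloud(c,T=None):
    K=c["K"];T=c["world_from_camera"] if T is None else T
    v,u=np.mgrid[:420,:560];r=c["range_z"]
    P=np.stack([(u-K[0,2])/K[0,0]*r,-(v-K[1,2])/K[1,1]*r,-r],-1)
    W=P@T[:3,:3].T+T[:3,3];W[r<=0]=np.nan
    return W
E
python3 - <<'E'
from h import *
o=get_obs();print(o)
for n in("top","side"):
    c=camera(n);cv2.imwrite(f"pics/{n}0.png",c["image"][:,:,::-1])
    np.savez(f"{n}0.npz",W=cloud(c),im=c["image"])
    print(n,c["world_from_camera"][:3,3].round(3),[k for k in c])
    for l in("tray","block","tray_rack","jigger","sauce_cup","spice_jar","tin"):
        for f in(search_frame,spot_point):
            for d in f(l,c)[:1]:
                u,v=d["at"][0]*560,d["at"][1]*420
                print(l,f.__name__,round(d["p"],2),int(u),int(v),w_of(c,u,v).round(3),w_of(c,u,v,0).round(3))
E
```

```text
pics
{'time_s': 0.0, 'qpos': array([ 1.25138916e+00,  3.00487017e-01,  1.52158614e+00, -3.41723277e-06,
        1.32070725e+00, -6.65841561e-02]), 'joint_vel': array([-6.92008675e-07, -1.41328129e-03, -1.50932303e-04, -4.66420838e-05,
       -4.15512252e-04,  1.49432730e-03]), 'tau': array([-7.88272810e-04, -5.31800008e+01, -3.52737951e+01,  7.08070910e-02,
        2.44584319e-02, -7.28276336e-05]), 'ee_pos': array([0.13748709, 0.53226219, 0.20487546]), 'eef_rot': array([-3.14040731e+00, -7.57249395e-05,  2.88877045e+00]), 'force': array([ 0.29994516, -0.36425126,  0.28732428]), 'moment': array([0.01230571, 0.05096718, 0.02267565]), 'grip_force': 0.0, 'grip_width': 0.0937292691123521}
top [0.52  0.034 1.017] ['image', 'range_z', 'K', 'world_from_camera', 'shot']
tray call 0.88 153 221 [0.52  0.323 0.063] [0.52  0.342 0.   ]
tray call 0.72 152 222 [0.518 0.326 0.064] [0.518 0.346 0.   ]
block call 0.69 262 212 [0.544 0.058 0.042] [0.545 0.059 0.   ]
tray_rack call 0.83 316 243 [ 0.472 -0.068  0.115] [ 0.465 -0.081  0.   ]
tray_rack call 0.86 317 234 [ 0.486 -0.083 -0.001] [ 0.486 -0.0
[... 816 characters left out ...]
323 0.   ]
block call 0.78 210 193 [0.482 0.244 0.063] [0.519 0.326 0.   ]
tray_rack call 0.86 270 253 [ 0.519 -0.032 -0.   ] [ 0.519 -0.032  0.   ]
tray_rack call 0.86 277 272 [ 0.492 -0.105  0.004] [ 0.494 -0.102  0.   ]
jigger call 0.59 226 237 [0.421 0.039 0.061] [ 0.452  0.101 -0.   ]
jigger call 0.71 226 250 [0.419 0.04  0.012] [0.425 0.051 0.   ]
sauce_cup call 0.76 257 222 [0.534 0.057 0.048] [0.564 0.106 0.   ]
sauce_cup call 0.73 257 230 [0.517 0.027 0.046] [0.545 0.072 0.   ]
spice_jar call 0.8 354 269 [ 0.609 -0.264  0.081] [ 0.672 -0.214  0.   ]
spice_jar call 0.93 354 288 [ 0.613 -0.269  0.015] [ 0.624 -0.26  -0.   ]
tin call 0.16 208 195 [0.474 0.239 0.06 ] [0.509 0.317 0.   ]
```

View pics/top0.png

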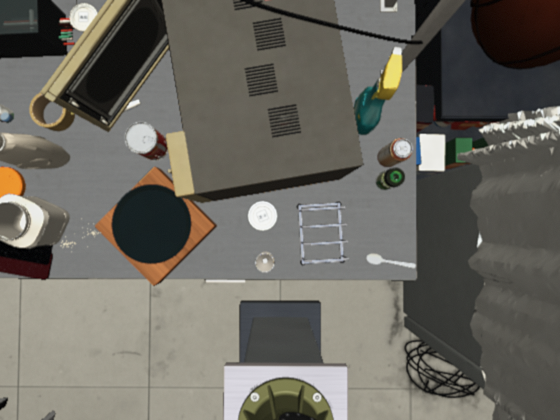

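```bash
python3 - <<'E'
from h import *
for n in("top","side"):
    D=np.load(f"{n}0.npz");W=D["W"];im=D["im"].astype(int)
    z=W[...,2];reg=(abs(W[...,0]-.52)<.2)&(abs(W[...,1]-.32)<.17)
    print(n)
    dark=im.sum(-1)<250
    m=reg&(z>.05)&(z<.09)
    print("z hist",np.nanpercentile(z[m],[5,25,50,75,95]))
    for nm,mm in(("dark",m&dark),("all",m)):
        P=W[mm][:,:2].astype(np.float32)
        print(nm,len(P),cv2.minAreaRect(P),cv2.minEnclosingCircle(P), np.median(z[mm]))
    # rack: points z 0.09..0.125
    m=(abs(W[...,0]-.48)<.15)&(abs(W[...,1]+.09)<.12)&(z>.09)&(z<.125)
    P=W[m][:,:2].astype(np.float32);print("rack",len(P),cv2.minAreaRect(P),np.median(z[m]))
    for nm,x,y,zz in(("jig",.42,.045,.03),("cup",.535,.055,.035),("spice",.62,-.255,.05),("tin",.70,.32,.085)):
        m=(np.hypot(W[...,0]-x,W[...,1]-y)<.065)&(z>zz)
        P=W[m]
        if len(P)>5: print(nm,len(P),P.max(0).round(3),P.min(0).round(3))
E
```

```text
top
z hist [0.05773136 0.06099678 0.064636   0.06673813 0.07372349]
dark 5202 ((0.5482648611068726, 0.3145069181919098), (0.2504537105560303, 0.26697206497192383), 47.431358337402344) ((0.5448184609413147, 0.3122064471244812), 0.17535151541233063) 0.0657708021037724
all 7391 ((0.5479076504707336, 0.31767332553863525), (0.25408828258514404, 0.2751700282096863), 46.46175003051758) ((0.5424865484237671, 0.3156273365020752), 0.17781482636928558) 0.06463600037642248
rack 476 ((0.5202913880348206, -0.06874176859855652), (0.19429850578308105, 0.16501972079277039), 9.438994407653809) 0.11085912126567976
jig 277 [0.446 0.075 0.082] [0.402 0.032 0.034]
cup 917 [0.6   0.095 0.279] [0.502 0.025 0.036]
spice 699 [ 0.685 -0.229  0.136] [ 0.605 -0.283  0.05 ]
tin 874 [0.753 0.38  0.113] [0.68  0.306 0.086]
side
z hist [0.05537595 0.06252502 0.06684792 0.06909622 0.07657778]
dark 1865 ((0.5330432653427124, 0.29329314827919006), (0.2107103168964386, 0.2764388918876648), 43.4962043762207) ((0.5037263631820679, 0.2756290137767792), 0.14824368059635162) 0.06802190927316676
all 2632 ((0.5314466953277588, 0.30064642429351807), (0.21512408554553986, 0.2809528410434723), 46.96013259887695) ((0.524341881275177, 0.3021514415740967), 0.16247759759426117) 0.06684791600622803
rack 780 ((0.5244341492652893, -0.06432986259460449), (0.19616544246673584, 0.16956490278244019), 6.372386932373047) 0.11052273969981324
jig 234 [0.446 0.077 0.084] [0.403 0.031 0.03 ]
cup 1146 [0.6   0.096 0.28 ] [0.501 0.024 0.035]
spice 924 [ 0.685 -0.23   0.138] [ 0.604 -0.286  0.05 ]
```

View pics/side0.png

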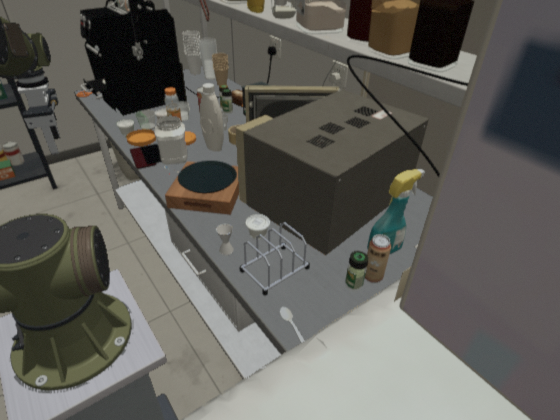

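Call:
jog_arm(rows=[[[0,0,0],[0,2,0],0.094]])

```text
validation failed for argument at $.ro...
```

```bash
python3 - <<'E'
from h import *
D=np.load("top0.npz");im=D["im"]
c=camera("top")
print(c["K"].tolist());print(c["world_from_camera"].round(4).tolist())
hsv=cv2.cvtColor(im,cv2.COLOR_RGB2HSV)
sub=np.zeros((420,560),np.uint8);sub[160:290,90:220]=1
dark=((im.astype(int).sum(-1)<160)&(sub>0)).astype(np.uint8)
def big(m):
    n,l,s,_=cv2.connectedComponentsWithStats(m);k=1+np.argmax(s[1:,4]);return (l==k).astype(np.uint8)
dark=big(dark)
cs=cv2.findContours(dark,0,1)[0];ct=max(cs,key=cv2.contourArea)
P=np.array([w_of(c,u,v,.074)[:2] for u,v in ct[:,0]],np.float32)
print("tray",cv2.fitEllipse(P),cv2.minEnclosingCircle(P))
wood=((hsv[...,0]<16)&(hsv[...,1]>90)&(sub>0)).astype(np.uint8)|dark
wood=big(cv2.morphologyEx(wood,cv2.MORPH_OPEN,np.ones((3,3))))
cs=cv2.findContours(wood,0,1)[0];ct=max(cs,key=cv2.contourArea)
P=np.array([w_of(c,u,v,.06)[:2] for u,v in ct[:,0]],np.float32)
print("block",cv2.minAreaRect(P))
# rack
W=D["W"];z=W[...,2]
m=(z>.10)&(z<.125)&(W[...,0]<.57)&(W[...,0]>.39)&(abs(W[...,1]+.09)<.09)
P=W[m]; print("rack top",len(P),cv2.minAreaRect(P[:,:2].astype(np.float32)))
h,e=np.histogram(P[:,0],bins=30);print(h,e[[0,-1]].round(3))
cv2.imwrite("pics/rack0.png",cv2.resize(im[180:280,230:400],None,fx=4,fy=4,interpolation=2)[:,:,::-1])
# big box footprint
m=(z>.2)&(z<.3)&(abs(W[...,1])<.35)&(W[...,0]<.8);P=W[m];print("box front",len(P))
for y in np.arange(-.2,.35,.05):
    q=P[abs(P[:,1]-y)<.02]; 
    if len(q): print(round(y,2),q[:,0].min().round(3),q[:,2].max().round(3))
E
```

```text
[[391.18079163014875, 0.0, 271.635650000901], [0.0, 391.18079163014875, 209.80514165693546], [0.0, 0.0, 1.0]]
[[0.0043, 0.9995, -0.0304, 0.5204], [-1.0, 0.0042, -0.0019, 0.0342], [-0.0017, 0.0304, 0.9995, 1.0168], [0.0, 0.0, 0.0, 1.0]]
tray ((0.514708936214447, 0.32659289240837097), (0.18632586300373077, 0.18701998889446259), 162.2686767578125) ((0.51666259765625, 0.3259355127811432), 0.09641615301370621)
block ((0.5100851058959961, 0.3208489418029785), (0.21060840785503387, 0.21214863657951355), 45.59861373901367)
rack top 354 ((0.4930265545845032, -0.08808672428131104), (0.12483697384595871, 0.0983046367764473), 3.7197422981262207)
[55 33  0  0  0  0  0  0  0 42 34 12  0  0  0  0  0  0  7 60 21  0  0  0
  0  0  0  5 59 26] [0.429 0.558]
box front 20177
-0.2 0.779 0.246
-0.15 0.629 0.279
-0.1 0.62 0.28
-0.05 0.611 0.28
-0.0 0.116 0.281
0.05 0.594 0.281
0.1 0.585 0.281
0.15 0.576 0.28
0.2 0.568 0.28
0.25 0.622 0.278
```

Call:
jog_arm(rows=[[[0,0,0],0,0.094]])

```text
time_s: 1.63
ee_pos: [0.1376, 0.5325, 0.2055]
eef_rot: [3.142, 0.0, 2.889]
force: [-0.3, 0.1, 0.5]
grip_width: 0.094
grip_force: 0.0
```

View pics/rack0.png

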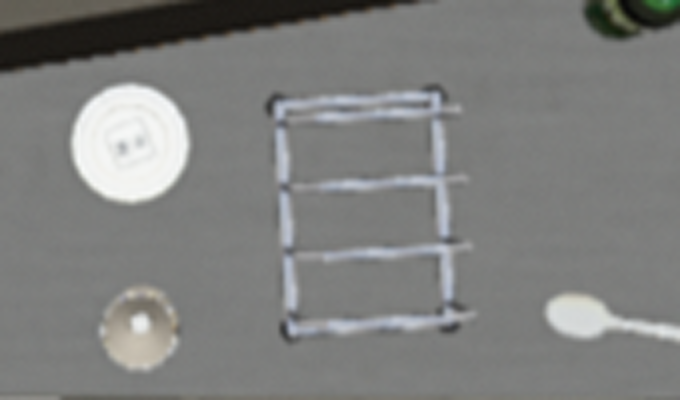

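Call:
jog_arm(rows=[[[0,0,-0.04],0,0.094],[[0,0,-0.04],0,0.094],[[0,0,-0.04],0,0.094],[[0,0.02,-0.04],0,0.094],[[0,0.04,-0.02],0,0.094],[[0,0.04,0],0,0.094],[[0,0.04,0],0,0.094],[[0,0.04,0],0,0.094],[[0,0.04,0],0,0.094],[[0,0.04,0],0,0.094],[[0,0.04,0],0,0.094],[[0,0.04,0],0,0.094]])

```text
time_s: 2.63
ee_pos: [0.1944, 0.7515, 0.3439]
eef_rot: [3.11, -0.001, 2.889]
force: [0.4, 0.6, -0.7]
grip_width: 0.0939
grip_force: 0.0
```

```bash
python3 - <<'E'
from h import *
o=get_obs();print(o["qpos"].round(3),o["ee_pos"].round(3),o["eef_rot"].round(3))
E
```

```text
[ 1.27   0.927  0.239  0.002  1.943 -0.047] [0.194 0.752 0.344] [ 3.110e+00 -1.000e-03  2.889e+00]
```

Call:
jog_arm(rows=[[[0,0.04,0],0,0.094],[[0,0.04,0],0,0.094],[[0,0.04,0],0,0.094],[[0,0.04,0],0,0.094]])

```text
time_s: 2.97
ee_pos: [0.2057, 0.7952, 0.3066]
eef_rot: [3.014, -0.0, 2.889]
force: [-0.6, 0.5, -0.1]
grip_width: 0.0945
grip_force: 0.0
```

```bash
python3 - <<'E'
from h import *
o=get_obs();print(o["qpos"].round(3),o["ee_pos"].round(3),o["eef_rot"].round(3))
E
```

```text
[ 1.271  0.98   0.236  0.006  1.799 -0.045] [0.206 0.795 0.307] [ 3.014 -0.     2.889]
```

Call:
jog_arm(rows=[[[0,-0.02,0],0,0.094],[[0,-0.04,0],0,0.094],[[0,-0.04,0],0,0.094]])

```text
time_s: 3.22
ee_pos: [0.1916, 0.7395, 0.3]
eef_rot: [3.016, -0.0, 2.889]
force: [1.1, 2.1, 1.3]
grip_width: 0.0939
grip_force: 0.0
```

```bash
python3 - <<'E'
import station
print([n for n in dir(station) if not n.startswith('_')])
o=station.get_obs();print(o["qpos"].tolist(),o["ee_pos"].tolist(),o["eef_rot"].tolist())
E
```

```text
['MotionError', 'camera', 'get_obs', 'hand_in', 'search_frame', 'spot_point']
[1.2671188411799932, 0.7231202409477702, 0.6914143118226834, 0.00645611318126501, 1.6016886129950032, -0.05026056794921296] [0.19155637755535065, 0.7395135077794441, 0.2999775536371708] [3.016058742634302, -8.731934815209286e-05, 2.888785675720112]
```

```bash
python3 - <<'E'
import numpy as np
from scipy.optimize import least_squares
D=[((1.25139,.300487,1.521586,1.320707),(.13749,.53226,.20488)),((1.27,.927,.239,1.943),(.1944,.7515,.3439)),((1.271,.980,.236,1.799),(.2057,.7952,.3066)),((1.26712,.72312,.69141,1.60169),(.19156,.73951,.29998))]
def f(p,q):
    h,L2,L3,d,a1,e=p;q1,q2,q3,q5=q;s=q2+q3;t=s+q5
    r=a1+L2*np.sin(q2)+L3*np.sin(s)+e*np.cos(s)+d*np.sin(t)
    z=h+L2*np.cos(q2)+L3*np.cos(s)-e*np.sin(s)+d*np.cos(t)
    return r,z
def res(p):
    o=[]
    for q,x in D:
        r,z=f(p,q);R=x[0]*np.cos(q[0])+x[1]*np.sin(q[0]);o+=[r-R,z-x[2]]
    return np.array(o+list(1e-3*np.array(p[4:])))
s=least_squares(res,[.3,.4,.35,.25,0,0]);print(s.x.round(4),(res(s.x)*1000).round(1))
for q,x in D: print((-x[0]*np.sin(q[0])+x[1]*np.cos(q[0])))
E
```

```text
[0.2332 0.4197 0.4448 0.2763 0.0046 0.0437] [-0.   0.1  0.   0.1 -0.1 -0.1  0.1 -0.1  0.   0. ]
0.03659518973661474
0.03698346967771285
0.03831784354811041
0.03834101463825618
```

```bash
cat >> h.py <<'E'
from scipy.spatial.transform import Rotation as Ro
from scipy.optimize import least_squares
PR=(.2332,.4197,.4448,.2763,.0046,.0437,.0366)
LO=np.array([-3.03,-.79,.23,-1.04,0,-2.55]);HI=np.array([3.03,2.21,2.52,4.18,3.07,2.55])
def fk(q):
    h,L2,L3,d,a1,e,lat=PR;s=q[1]+q[2]
    p=np.array([a1+L2*np.sin(q[1])+L3*np.sin(s)+e*np.cos(s),lat,h+L2*np.cos(q[1])+L3*np.cos(s)-e*np.sin(s)])
    R=Ro.from_euler("ZYZYZ",[q[0],s,q[3],q[4],q[5]+np.pi/2])
    return Ro.from_euler("z",q[0]).apply(p)+R.apply([0,0,d]),R
def ik(p,R,q0):
    b=None
    for k in range(6):
        x0=np.clip(q0 if k==0 else np.random.uniform(LO,HI),LO+.01,HI-.01)
        s=least_squares(lambda q:np.r_[(fk(q)[0]-p)*5,(R.inv()*fk(q)[1]).as_rotvec()],x0,bounds=(LO,HI))
        if s.cost<1e-6: return s.x,s.cost
        if b is None or s.cost<b[1]: b=(s.x,s.cost)
    return b
def tool(z,y): # rotation with tool z axis, y near given
    z=np.array(z,float);z/=np.linalg.norm(z);y=np.array(y,float);y-=z*(y@z);y/=np.linalg.norm(y)
    return Ro.from_matrix(np.c_[np.cross(y,z),y,z])
def state():
    o=get_obs();R=Ro.from_euler("xyz",o["eef_rot"]);return o,np.array(o["ee_pos"]),R
def shift(R,d): return R.inv().apply(d).round(4)
E
python3 - <<'E'
from h import *
np.random.seed(0)
o,p,R=state();f=fk(o["qpos"]);print("fk err",f[0]-p,(R.inv()*f[1]).magnitude())
W=np.load("top0.npz")["W"]
for n,x,y in(("bottle",(.38,.65),(.45,.75)),("panel",(.53,.7),(.22,.29)),("hi",(.45,.66),(.36,.47))):
    m=(W[...,0]>x[0])&(W[...,0]<x[1])&(W[...,1]>y[0])&(W[...,1]<y[1]);q=W[m];h=q[q[:,2]>.03];print(n,h.max(0).round(3) if len(h) else 0,h.min(0).round(3) if len(h) else 0)
z=R.as_matrix()[:,2];print("z",z)
Rp=tool(z,[np.cos(-np.pi/6),np.sin(-np.pi/6),0])
print("push",[ik(np.array(t),Rp,o["qpos"]) for t in((.5725,.4266,.15),(.5725,.4266,.068),(.514,.359,.068))])
for b in(35,45):
    b=np.radians(b)
    for ys in(1,-1):
        q0=o["qpos"]
        zz=[0,np.cos(b),-np.sin(b)]
        for nm,pt,yy in(("grasp",(.468,.21,.1),(0,0,ys)),("lift",(.468,.2,.25),(0,0,ys)),("lift2",(.47,-.07,.33),(0,0,ys)),("rk+x",(.49,-.15,.25),(1,0,0)),("rk-x",(.49,-.15,.25),(-1,0,0)),("pl+x",(.49,-.155,.14),(1,0,0)),("pl-x",(.49,-.155,.14),(-1,0,0))):
            q,c=ik(np.array(pt),tool(zz,yy),q0);print(round(np.degrees(b)),ys,nm,q.round(2),f"{c:.1e}")
            if nm in("grasp","lift","lift2"): q0=q
E
```

```text
Traceback (most recent call last):
  File "h.py", line 22, in fk
    R=Ro.from_euler("ZYZYZ",[q[0],s,q[3],q[4],q[5]+np.pi/2])
  File "scipy/spatial/transform/_rotation.pyx", line 1413, in scipy.spatial.transform._rotation.Rotation.from_euler
ValueError: Expected axis specification to be a non-empty string of upto 3 characters, got ZYZYZ
```

```bash
sed -i 's/R=Ro.from_euler("ZYZYZ".*/R=Ro.from_euler("ZYZ",[q[0],s,q[3]])*Ro.from_euler("YZ",[q[4],q[5]+np.pi\/2])/' h.py
cat > a.py <<'E'
from h import *
np.random.seed(0)
o,p,R=state();f=fk(o["qpos"]);print("fk err",f[0]-p,(R.inv()*f[1]).magnitude())
W=np.load("top0.npz")["W"]
for n,x,y in(("bottle",(.38,.65),(.45,.75)),("panel",(.53,.7),(.22,.29)),("hi",(.45,.66),(.36,.47))):
    m=(W[...,0]>x[0])&(W[...,0]<x[1])&(W[...,1]>y[0])&(W[...,1]<y[1]);q=W[m];h=q[q[:,2]>.03];print(n,h.max(0).round(3) if len(h) else 0,h.min(0).round(3) if len(h) else 0)
z=R.as_matrix()[:,2];print("z",z)
Rp=tool(z,[np.cos(-np.pi/6),np.sin(-np.pi/6),0])
print("push",[ik(np.array(t),Rp,o["qpos"]) for t in((.5725,.4266,.15),(.5725,.4266,.068),(.514,.359,.068))])
for b in(35,45):
    b=np.radians(b)
    for ys in(1,-1):
        q0=o["qpos"]
        zz=[0,np.cos(b),-np.sin(b)]
        for nm,pt,yy in(("grasp",(.468,.21,.1),(0,0,ys)),("lift",(.468,.2,.25),(0,0,ys)),("lift2",(.47,-.07,.33),(0,0,ys)),("rk+x",(.49,-.15,.25),(1,0,0)),("rk-x",(.49,-.15,.25),(-1,0,0)),("pl+x",(.49,-.155,.14),(1,0,0)),("pl-x",(.49,-.155,.14),(-1,0,0))):
            q,c=ik(np.array(pt),tool(zz,yy),q0);print(round(np.degrees(b)),ys,nm,q.round(2),f"{c:.1e}")
            if nm in("grasp","lift","lift2"): q0=q
E
python3 a.py
```

```text
fk err [-5.21373124e-06  1.05610999e-04 -1.80349269e-04] 3.489787268895662e-16
bottle [0.65  0.694 0.161] [0.459 0.45  0.03 ]
panel [0.692 0.29  0.279] [0.531 0.22  0.041]
hi [0.622 0.47  0.079] [0.45  0.36  0.052]
z [ 0.0312326   0.1212464  -0.99213096]
push [(array([0.55553584, 0.66055282, 1.13207284, 0.09104403, 1.259233  ,
       1.05306668]), np.float64(4.946163602058319e-20)), (array([0.55553584, 0.73913154, 1.20082735, 0.0966473 , 1.11254518,
       1.0381838 ]), np.float64(9.506002762557365e-31)), (array([0.51127946, 0.55952345, 1.4982671 , 0.10774987, 0.99942125,
       0.97836117]), np.float64(3.9968778428886364e-27))]
35 1 grasp [-0.11  0.46  1.92  1.05  1.21 -2.32] 3.2e-23
35 1 lift [-0.13  0.2   1.83  0.96  1.41 -2.02] 1.6e-31
35 1 lift2 [-0.63  0.31  1.5   0.78  1.91 -2.15] 1.4e-17
35 1 rk+x [-0.71  0.52  1.39  0.71  1.89 -0.72] 1.0e-25
35 1 rk-x [-0.71  0.52  1.39  0.71  1.89  2.42] 3.5e-31
35 1 pl+x [-0.72  0.66  1.45  0.67  1.74 -0.86] 8.1e-22
35 1 pl-x [-0.72  0.66  1.45  0.67  1.74  2.28] 4.2e-26
35 -1 grasp [-0.11  0.46  1.92  1.05  1.21  0.83] 3.7e-22
35 -1 lift 
[... 426 characters left out ...]
.36 -1.89] 7.2e-31
45 1 lift2 [-0.58  0.25  1.49  0.66  1.84 -2.11] 1.2e-17
45 1 rk+x [-0.68  0.44  1.42  0.6   1.8  -0.69] 5.0e-27
45 1 rk-x [-0.68  0.44  1.42  0.6   1.8   2.45] 7.9e-23
45 1 pl+x [-0.68  0.57  1.5   0.58  1.62 -0.82] 3.0e-24
45 1 pl-x [-0.68  0.57  1.5   0.58  1.62  2.32] 3.3e-26
45 -1 grasp [-0.05  0.38  1.91  0.91  1.11  0.99] 1.6e-21
45 -1 lift [-0.07  0.15  1.79  0.81  1.36  1.26] 8.9e-31
45 -1 lift2 [-0.58  0.25  1.49  0.66  1.84  1.03] 1.2e-17
45 -1 rk+x [-0.68  0.44  1.42  0.6   1.8  -0.69] 1.3e-20
45 -1 rk-x [-0.68  0.44  1.42  0.6   1.8   2.45] 1.4e-16
45 -1 pl+x [-0.68  0.57  1.5   0.58  1.62 -0.82] 2.0e-19
45 -1 pl-x [-0.68  0.57  1.5   0.58  1.62  2.32] 3.3e-17
```

```bash
cat >> h.py <<'E'
def plan(wps,turns,g,step=.038,p=None,R=None):
    """wps: world waypoints, turns: deg about tool z per leg; print rows"""
    if p is None: _,p,R=state()
    rows=[];cp=p.copy();cR=R
    for w,t in zip(wps,turns):
        d=np.array(w)-cp;s=cp.copy();n=max(1,int(np.ceil(max(np.linalg.norm(d)/step,abs(t)/7-1e-9))))
        for i in range(n):
            dl=cR.inv().apply(s+d*(i+1)/n-cp).round(4);tt=round(t/n,2)
            rows.append([dl.tolist(),tt,g]);cp=cp+cR.apply(dl);cR=cR*Ro.from_euler("z",tt,degrees=True)
    for k in range(0,len(rows),12): print(str(rows[k:k+12]).replace("-0.0,","0,"))
    q=None
    return cp,cR
E
python3 - <<'E'
from h import *
plan([(.36,.60,.30),(.5725,.4266,.24),(.5725,.4266,.068)],[0,105.5,0],.094)
E
```

```text
[[[-0.033, -0.0154, -0.0019], 0.0, 0.094], [[-0.033, -0.0153, -0.002], 0.0, 0.094], [[-0.033, -0.0154, -0.0019], 0.0, 0.094], [[-0.033, -0.0154, -0.002], 0.0, 0.094], [[-0.033, -0.0153, -0.0019], 0.0, 0.094], [[-0.033, -0.0154, -0.002], 0.0, 0.094], [[-0.0156, -0.0076, 0.0028], 6.59, 0.094], [[-0.0163, -0.0057, 0.0028], 6.59, 0.094], [[-0.0169, -0.0039, 0.0029], 6.59, 0.094], [[-0.0172, -0.0018, 0.0028], 6.59, 0.094], [[-0.0173, 0.0001, 0.0028], 6.59, 0.094], [[-0.0172, 0.0021, 0.0028], 6.59, 0.094]]
[[[-0.0169, 0.004, 0.0029], 6.59, 0.094], [[-0.0162, 0.006, 0.0028], 6.59, 0.094], [[-0.0155, 0.0078, 0.0028], 6.59, 0.094], [[-0.0144, 0.0095, 0.0028], 6.59, 0.094], [[-0.0133, 0.0111, 0.0029], 6.59, 0.094], [[-0.0119, 0.0126, 0.0028], 6.59, 0.094], [[-0.0104, 0.0139, 0.0028], 6.59, 0.094], [[-0.0088, 0.0149, 0.0028], 6.59, 0.094], [[-0.0069, 0.0159, 0.0028], 6.59, 0.094], [[-0.0051, 0.0165, 0.0029], 6.59, 0.094], [[-0.0042, 0.0012, 0.0341], 0.0, 0.094], [[-0.0041, 0.0011, 0.0341], 0.0, 0.094]]
[[[-0.0042, 0.0012, 0.0342], 0.0, 0.094], [[-0.0041, 0.0011, 0.0341], 0.0, 0.094], [[-0.0042, 0.0012, 0.0341], 0.0, 0.094]]
```

Call:
jog_arm(rows=[[[-0.033,-0.0154,-0.002],0,0.094],[[-0.033,-0.0154,-0.002],0,0.094],[[-0.033,-0.0154,-0.002],0,0.094],[[-0.033,-0.0154,-0.002],0,0.094],[[-0.033,-0.0154,-0.002],0,0.094],[[-0.033,-0.0154,-0.002],0,0.094],[[-0.0156,-0.0076,0.0028],6.6,0.094],[[-0.0163,-0.0057,0.0028],6.6,0.094],[[-0.0169,-0.0039,0.0029],6.6,0.094],[[-0.0172,-0.0018,0.0028],6.6,0.094],[[-0.0173,0,0.0028],6.6,0.094],[[-0.0172,0.002,0.0028],6.6,0.094]])

```text
time_s: 4.22
ee_pos: [0.4402, 0.5346, 0.2796]
eef_rot: [3.044, -0.082, 2.196]
force: [0.4, 0.3, 0.0]
grip_width: 0.0939
grip_force: 0.0
```

Call:
jog_arm(rows=[[[-0.0169,0.004,0.0029],6.6,0.094],[[-0.0162,0.006,0.0028],6.6,0.094],[[-0.0155,0.0078,0.0028],6.6,0.094],[[-0.0144,0.0095,0.0028],6.6,0.094],[[-0.0133,0.0111,0.0029],6.6,0.094],[[-0.0119,0.0126,0.0028],6.6,0.094],[[-0.0104,0.0139,0.0028],6.6,0.094],[[-0.0088,0.0149,0.0028],6.6,0.094],[[-0.0069,0.0159,0.0028],6.6,0.094],[[-0.0051,0.0165,0.0029],6.6,0.094],[[0,0,0],0,0.094]])

```text
time_s: 5.13
ee_pos: [0.5741, 0.4244, 0.2408]
eef_rot: [-3.106, -0.121, 1.034]
force: [-0.0, 0.2, 0.2]
grip_width: 0.0941
grip_force: 0.0
```

```bash
python3 - <<'E'
from h import *
o,p,R=state();print(p,R.as_matrix().round(3).tolist(),o["qpos"].round(2))
plan([(.5725,.4266,.067)],[0],.094)
a=p.copy();a[:]=(.5725,.4266,.067)
plan([(.562,.4075,.067),(.514,.359,.067)],[0,0],.094,step=.012,p=a,R=R)
E
```

```text
[0.57409143 0.42444546 0.24077917] [[0.507, 0.861, 0.031], [0.853, -0.507, 0.122], [0.121, -0.035, -0.992]] [0.55 0.61 1.01 0.09 1.44 1.08]
[[[-0.004, 0.0007, 0.0345], 0.0, 0.094], [[-0.004, 0.0008, 0.0345], 0.0, 0.094], [[-0.004, 0.0007, 0.0346], 0.0, 0.094], [[-0.004, 0.0007, 0.0345], 0.0, 0.094], [[-0.004, 0.0008, 0.0345], 0.0, 0.094]]
[[[-0.0108, 0.0003, -0.0013], 0.0, 0.094], [[-0.0108, 0.0003, -0.0014], 0.0, 0.094], [[-0.011, -0.0028, -0.0012], 0.0, 0.094], [[-0.0109, -0.0028, -0.0013], 0.0, 0.094], [[-0.011, -0.0028, -0.0012], 0.0, 0.094], [[-0.0109, -0.0027, -0.0012], 0.0, 0.094], [[-0.011, -0.0028, -0.0012], 0.0, 0.094], [[-0.011, -0.0028, -0.0013], 0.0, 0.094]]
```

Call:
jog_arm(rows=[[[-0.004,0.0007,0.0345],0,0.094],[[-0.004,0.0007,0.0345],0,0.094],[[-0.004,0.0007,0.0345],0,0.094],[[-0.004,0.0007,0.0345],0,0.094],[[-0.004,0.0007,0.0345],0,0.094],[[0,0,0],0,0.094]])

```text
time_s: 5.63
ee_pos: [0.5676, 0.4279, 0.0611]
eef_rot: [-3.102, -0.114, 1.046]
force: [0.1, 0.3, -1.3]
grip_width: 0.0938
grip_force: 0.0
```

Call:
jog_arm(rows=[[[-0.0108,0.0003,-0.0013],0,0.094],[[-0.0108,0.0003,-0.0013],0,0.094],[[-0.011,-0.0028,-0.0012],0,0.094],[[-0.011,-0.0028,-0.0012],0,0.094],[[-0.011,-0.0028,-0.0012],0,0.094]])

```text
time_s: 6.05
ee_pos: [0.5368, 0.3859, 0.0708]
eef_rot: [-3.109, -0.126, 1.046]
force: [1.1, 0.9, 0.3]
grip_width: 0.0939
grip_force: 0.7
```

```bash
cat >> h.py <<'E'
def trayfit(c,box=(160,300,90,240),zt=.074):
    im=c["image"].astype(int);m=np.zeros((420,560),np.uint8);m[box[0]:box[1],box[2]:box[3]]=1
    m=((im.sum(-1)<160)&(im[...,0]<im[...,1]+5)&(m>0)).astype(np.uint8)
    n,l,s,_=cv2.connectedComponentsWithStats(m);k=1+np.argmax(s[1:,4])
    ct=max(cv2.findContours((l==k).astype(np.uint8),0,1)[0],key=cv2.contourArea)
    P=np.array([w_of(c,u,v,zt)[:2] for u,v in cv2.convexHull(ct)[:,0]],np.float32)
    f=lambda q:np.hypot(P[:,0]-q[0],P[:,1]-q[1])-.094
    q=least_squares(f,P.mean(0),loss="soft_l1",f_scale=.002);return q.x,np.abs(f(q.x)).max(),s[k,4]
E
python3 - <<'E'
from h import *
o,p,R=state();print(p,o["force"])
c=camera("top");cv2.imwrite("pics/push1.png",c["image"][140:320,60:320,::-1].repeat(3,0).repeat(3,1)[:540])
print(trayfit(c))
E
```

```text
[0.53677901 0.38585636 0.070789  ] [1.10432338 0.86964004 0.27692492]
(array([0.49009454, 0.30671519]), np.float64(0.08576735780182998), np.int32(5434))
```

View pics/push1.png

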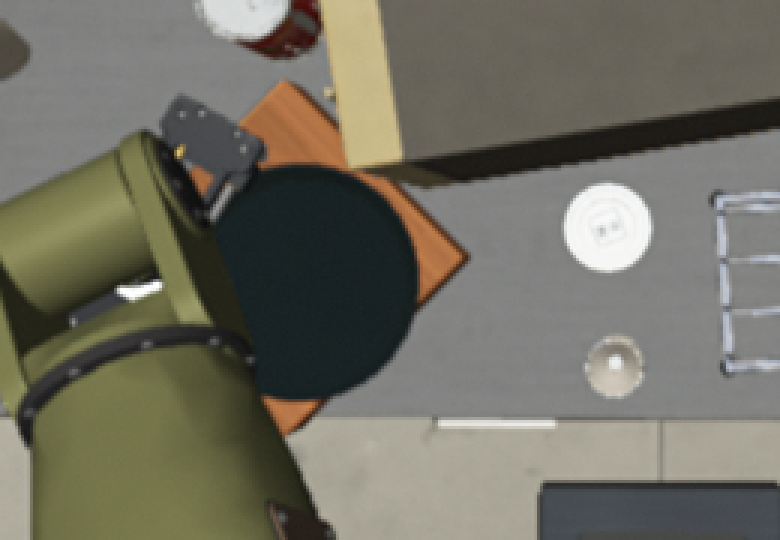

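Call:
jog_arm(rows=[[[-0.0117,-0.002,0],0,0.094],[[-0.0117,-0.002,0],0,0.094],[[-0.0117,-0.002,0],0,0.094],[[0,0,0],0,0.094],[[0,0,0],0,0.094]])

```text
time_s: 6.52
ee_pos: [0.5144, 0.3589, 0.0657]
eef_rot: [-3.108, -0.124, 1.045]
force: [0.1, -0.0, -0.4]
grip_width: 0.0943
grip_force: 0.0
```

```bash
python3 - <<'E'
from h import *
o,p,R=state();print(p,o["force"])
c=camera("top");cv2.imwrite("pics/push2.png",c["image"][140:320,60:320,::-1].repeat(3,0).repeat(3,1)[:540])
im=c["image"].astype(int)
# circle fit on free (right/lower) boundary
dark=(im.sum(-1)<160)
W=[]
for a in np.radians(np.arange(-150,-20,4)):
    c0=np.array([.47,.285])
    for r in np.arange(.06,.13,.001):
        x,y=c0+r*np.array([np.cos(a),np.sin(a)])
        X=np.linalg.inv(c["world_from_camera"])@[x,y,.074,1]
        u=c["K"][0,0]*X[0]/-X[2]+c["K"][0,2];v=c["K"][1,1]*-X[1]/-X[2]+c["K"][1,2]
        if not dark[int(round(v)),int(round(u))]: W.append((x,y));break
W=np.array(W);f=lambda q:np.hypot(W[:,0]-q[0],W[:,1]-q[1])-.096
q=least_squares(f,[.47,.285],loss="soft_l1",f_scale=.002);print(q.x,f(q.x).round(3))
b=np.array([.510,.321]);a=np.radians(45.6);d=q.x-b;print("block frame",d@[np.cos(a),np.sin(a)],d@[-np.sin(a),np.cos(a)])
E
```

```text
[0.51440644 0.35887382 0.06573272] [ 0.05508856 -0.021442   -0.38503482]
[0.46644139 0.27760082] [-0.002 -0.001 -0.001  0.     0.    -0.001 -0.     0.001 -0.001  0.001
  0.001  0.001 -0.001  0.    -0.001 -0.    -0.     0.001 -0.     0.007
 -0.001  0.001  0.001 -0.    -0.001 -0.    -0.001 -0.001  0.001 -0.001
  0.001 -0.002 -0.002]
block frame -0.061483891477532686 0.000756616040402885
```

```bash
python3 - <<'E'
from h import *
plan([(.529,.378,.069),(.529,.378,.30),(.25,.64,.32),(-.04,.72,.38)],[0,0,0,0],.094,step=.041)
E
```

```text
[[[0.024, 0.003, -0.0008], 0.0, 0.094], [[0.0048, -0.0013, -0.0382], 0.0, 0.094], [[0.0047, -0.0013, -0.0382], 0.0, 0.094], [[0.0048, -0.0013, -0.0382], 0.0, 0.094], [[0.0048, -0.0013, -0.0381], 0.0, 0.094], [[0.0047, -0.0013, -0.0382], 0.0, 0.094], [[0.0048, -0.0013, -0.0382], 0.0, 0.094], [[0.0088, -0.0373, 0.0003], 0.0, 0.094], [[0.0088, -0.0373, 0.0004], 0.0, 0.094], [[0.0089, -0.0373, 0.0003], 0.0, 0.094], [[0.0088, -0.0373, 0.0004], 0.0, 0.094], [[0.0088, -0.0373, 0.0003], 0.0, 0.094]]
[[[0.0088, -0.0373, 0.0004], 0.0, 0.094], [[0.0088, -0.0373, 0.0003], 0.0, 0.094], [[0.0089, -0.0373, 0.0004], 0.0, 0.094], [[0.0088, -0.0373, 0.0003], 0.0, 0.094], [[0.0088, -0.0372, 0.0003], 0.0, 0.094], [[-0.0086, -0.0366, -0.0074], 0.0, 0.094], [[-0.0085, -0.0367, -0.0074], 0.0, 0.094], [[-0.0086, -0.0366, -0.0074], 0.0, 0.094], [[-0.0086, -0.0367, -0.0073], 0.0, 0.094], [[-0.0085, -0.0366, -0.0074], 0.0, 0.094], [[-0.0086, -0.0367, -0.0074], 0.0, 0.094], [[-0.0085, -0.0366, -0.0074], 0.0, 0.094]]
[[[-0.0086, -0.0366, -0.0074], 0.0, 0.094]]
```

Call:
jog_arm(rows=[[[0.024,0.003,-0.0008],0,0.094],[[0.0048,-0.0013,-0.0382],0,0.094],[[0.0048,-0.0013,-0.0382],0,0.094],[[0.0048,-0.0013,-0.0382],0,0.094],[[0.0048,-0.0013,-0.0382],0,0.094],[[0.0048,-0.0013,-0.0382],0,0.094],[[0.0048,-0.0013,-0.0382],0,0.094],[[0.0088,-0.0373,0.0003],0,0.094],[[0.0088,-0.0373,0.0003],0,0.094],[[0.0088,-0.0373,0.0003],0,0.094],[[0.0088,-0.0373,0.0003],0,0.094],[[0.0088,-0.0373,0.0003],0,0.094]])

```text
time_s: 7.57
ee_pos: [0.3878, 0.5101, 0.31]
eef_rot: [-3.107, -0.123, 1.044]
force: [0.5, 0.9, -0.1]
grip_width: 0.0941
grip_force: 0.0
```

Call:
jog_arm(rows=[[[0.0088,-0.0373,0.0003],0,0.094],[[0.0088,-0.0373,0.0003],0,0.094],[[0.0088,-0.0373,0.0003],0,0.094],[[0.0088,-0.0373,0.0003],0,0.094],[[0.0088,-0.0373,0.0003],0,0.094],[[-0.0086,-0.0366,-0.0074],0,0.094],[[-0.0086,-0.0366,-0.0074],0,0.094],[[-0.0086,-0.0366,-0.0074],0,0.094],[[-0.0086,-0.0366,-0.0074],0,0.094],[[-0.0086,-0.0366,-0.0074],0,0.094],[[-0.0086,-0.0366,-0.0074],0,0.094],[[-0.0086,-0.0366,-0.0074],0,0.094]])

```text
time_s: 8.57
ee_pos: [-0.006, 0.7099, 0.3732]
eef_rot: [-3.107, -0.123, 1.044]
force: [0.6, 0.9, 0.5]
grip_width: 0.0939
grip_force: 0.0
```

```bash
cat >> h.py <<'E'
def rad(extra=None,mag=.041):
    o,p,R=state();z=R.as_matrix()[:,2];w=p-.2763*z
    sh=np.array([0,0,.2332]);lat=Ro.from_euler("z",o["qpos"][0]).apply([0,.0366,0])
    d=w-sh-lat;rr=np.linalg.norm(d);d/=rr
    print("p",p.round(3),"z az",np.degrees(np.arctan2(z[1],z[0])).round(1),"below hor",np.degrees(np.arcsin(-z[2])).round(1),"wrist",w.round(3),rr.round(3),"q",o["qpos"].round(2))
    yy=R.as_matrix()[:,1];print("tool y",yy.round(3))
    print("radial tool-frame",shift(R,d*mag), "az",np.degrees(np.arctan2(d[1],d[0])).round(1))
    return o,p,R,d
E
python3 - <<'E'
from h import *
rad()
E
```

```text
p [-0.006  0.71   0.373] z az 75.6 below hor 82.7 wrist [-0.015  0.676  0.647] 0.792 q [ 1.54  0.58  0.76 -0.03  1.68  2.06]
tool y [ 0.866 -0.499 -0.034]
radial tool-frame [ 0.0332 -0.0172 -0.0169] az 88.2
```

```bash
python3 - <<'E'
from h import *
o,p,R=state();print(shift(R,np.array([-.03,.02,.01])))
E
```

```text
[ 0.0034 -0.0363 -0.0084]
```

Call:
jog_arm(rows=[[[0.0034,-0.0363,-0.0084],0,0.094],[[0.0034,-0.0363,-0.0084],0,0.094],[[0.0034,-0.0363,-0.0084],0,0.094],[[0.0332,-0.0172,-0.0169],0,0.094],[[0.0332,-0.0172,-0.0169],0,0.094],[[0.0332,-0.0172,-0.0169],0,0.094],[[0.0332,-0.0172,-0.0169],0,0.094],[[0.0332,-0.0172,-0.0169],0,0.094]])

```text
time_s: 9.23
ee_pos: [-0.0562, 0.7878, 0.4249]
eef_rot: [-3.04, -0.22, 1.036]
force: [0.2, -0.1, 0.5]
grip_width: 0.0941
grip_force: 0.0
```

```bash
python3 -c "
from h import *
rad()"
```

```text
p [-0.056  0.788  0.425] z az 84.5 below hor 76.1 wrist [-0.063  0.722  0.693] 0.857 q [ 1.61  0.83  0.23 -0.03  1.84  2.12]
tool y [ 0.867 -0.488 -0.099]
radial tool-frame [ 0.0332 -0.0201 -0.0131] az 92.1
```

Call:
jog_arm(rows=[[[0.0332,-0.0201,-0.0131],0,0.094],[[0.0332,-0.0201,-0.0131],0,0.094],[[0.0332,-0.0201,-0.0131],0,0.094],[[0.0332,-0.0201,-0.0131],0,0.094],[[0.0332,-0.0201,-0.0131],0,0.094],[[0.0332,-0.0201,-0.0131],0,0.094],[[0.0332,-0.0201,-0.0131],0,0.094],[[0.0332,-0.0201,-0.0131],0,0.094]])

```text
time_s: 9.9
ee_pos: [-0.049, 0.82, 0.4658]
eef_rot: [-2.929, -0.375, 1.011]
force: [0.3, 1.0, 0.2]
grip_width: 0.094
grip_force: 0.0
```

```bash
python3 -c "
from h import *
rad()"
```

```text
p [-0.049  0.82   0.466] z az 88.5 below hor 65.5 wrist [-0.052  0.705  0.717] 0.856 q [ 1.59  0.8   0.23 -0.02  1.68  2.1 ]
tool y [ 0.87  -0.453 -0.196]
radial tool-frame [ 0.0348 -0.0205 -0.0071] az 91.3
```

Call:
jog_arm(rows=[[[0.025,-0.033,-0.007],0,0.094],[[0.025,-0.033,-0.007],0,0.094],[[0.025,-0.033,-0.007],0,0.094],[[0.025,-0.033,-0.007],0,0.094],[[0.0348,-0.0205,-0.0071],0,0.094],[[0.0348,-0.0205,-0.0071],0,0.094],[[0.0348,-0.0205,-0.0071],0,0.094],[[0.0348,-0.0205,-0.0071],0,0.094],[[0.0348,-0.0205,-0.0071],0,0.094],[[0.0348,-0.0205,-0.0071],0,0.094],[[0.0348,-0.0205,-0.0071],0,0.094],[[0.0348,-0.0205,-0.0071],0,0.094]])

```text
time_s: 10.9
ee_pos: [-0.0785, 0.8515, 0.5489]
eef_rot: [-2.725, -0.596, 0.93]
force: [-0.6, -0.2, -0.2]
grip_width: 0.0937
grip_force: 0.0
```

```bash
python3 -c "
from h import *
rad()"
```

```text
p [-0.078  0.851  0.549] z az 91.5 below hor 49.2 wrist [-0.074  0.671  0.758] 0.854 q [ 1.63  0.74  0.24 -0.02  1.46  2.13]
tool y [ 0.869 -0.365 -0.335]
radial tool-frame [ 0.0347 -0.0218  0.0021] az 93.2
```

Call:
jog_arm(rows=[[[0.032,-0.0255,0.002],0,0.094],[[0.032,-0.0255,0.002],0,0.094],[[0.032,-0.0255,0.002],0,0.094],[[0.0347,-0.0218,0.002],0,0.094],[[0.0347,-0.0218,0.002],0,0.094],[[0.0347,-0.0218,0.002],0,0.094],[[0.0347,-0.0218,0.002],0,0.094]])

```text
time_s: 11.48
ee_pos: [-0.0829, 0.8756, 0.5906]
eef_rot: [-2.579, -0.718, 0.848]
force: [0.1, -0.7, 0.1]
grip_width: 0.094
grip_force: 0.0
```

```bash
python3 - <<'E'
from h import *
o,p,R,d=rad()
z=R.as_matrix()[:,2];up=np.array([0,0,1])-z*z[2]*1.0
# rack yaw from hoop tops
W=np.load("top0.npz")["W"]
m=(W[...,2]>.10)&(W[...,2]<.125)&(W[...,0]<.57)&(W[...,0]>.39)&(abs(W[...,1]+.09)<.09);P=W[m]
for lo,hi in((.42,.445),(.465,.485),(.50,.53),(.54,.565)):
    q=P[(P[:,0]>lo)&(P[:,0]<hi)];f=np.polyfit(q[:,1],q[:,0],1);print(len(q),"slope",f[0].round(3),"x@-.085",np.polyval(f,-.085).round(4),"y",q[:,1].min().round(3),q[:,1].max().round(3),q[:,2].mean().round(3))
E
```

```text
p [-0.083  0.876  0.591] z az 92.4 below hor 39.6 wrist [-0.074  0.663  0.767] 0.853 q [ 1.63  0.72  0.24 -0.01  1.3   2.13]
tool y [ 0.867 -0.296 -0.402]
radial tool-frame [ 0.034  -0.0213  0.0083] az 93.2
88 slope -0.061 x@-.085 0.4327 y -0.138 -0.045 0.111
88 slope -0.067 x@-.085 0.4727 y -0.138 -0.042 0.111
88 slope -0.063 x@-.085 0.5127 y -0.136 -0.04 0.11
90 slope -0.06 x@-.085 0.5526 y -0.131 -0.035 0.11
```

```bash
python3 - <<'E'
from h import *
o,p,R=state();M=R.as_matrix();z=M[:,2];yt=np.array([0,0,-1.]);yt-=z*(z@yt);yt/=np.linalg.norm(yt)
t=np.degrees(np.arctan2(-(yt@M[:,0]),yt@M[:,1]));print("turn",t)
a,b=plan([(.25,.40,.48),(.47,.14,.26),(.469,.149,.148)],[0,t,0],.094,step=.036)
print(a,b.as_matrix().round(3))
# ik along
q=o["qpos"]
for w,Rr in(((.08,.64,.53),R),((.25,.4,.48),R),((.36,.27,.37),R),((.47,.14,.26),b),((.469,.149,.148),b),((.466,.226,.085),b)):
    q,c=ik(np.array(w),Rr,q);print(q.round(2),f"{c:.0e}")
E
```

```text
turn 58.58865457206847
[[[-0.0103, 0.0279, -0.018], 0.0, 0.094], [[-0.0104, 0.0278, -0.0181], 0.0, 0.094], [[-0.0103, 0.0279, -0.018], 0.0, 0.094], [[-0.0103, 0.0279, -0.018], 0.0, 0.094], [[-0.0104, 0.0279, -0.018], 0.0, 0.094], [[-0.0103, 0.0278, -0.0181], 0.0, 0.094], [[-0.0103, 0.0279, -0.018], 0.0, 0.094], [[-0.0103, 0.0279, -0.018], 0.0, 0.094], [[-0.0104, 0.0279, -0.0181], 0.0, 0.094], [[-0.0103, 0.0278, -0.018], 0.0, 0.094], [[-0.0103, 0.0279, -0.018], 0.0, 0.094], [[-0.0104, 0.0279, -0.018], 0.0, 0.094]]
[[[-0.0103, 0.0279, -0.0181], 0.0, 0.094], [[-0.0103, 0.0278, -0.018], 0.0, 0.094], [[-0.0104, 0.0279, -0.018], 0.0, 0.094], [[-0.0103, 0.0279, -0.0181], 0.0, 0.094], [[-0.0103, 0.0278, -0.018], 0.0, 0.094], [[-0.0152, 0.0297, -0.0056], np.float64(4.88), 0.094], [[-0.0126, 0.0308, -0.0056], np.float64(4.88), 0.094], [[-0.0099, 0.0318, -0.0056], np.float64(4.88), 0.094], [[-0.0072, 0.0326, -0.0056], np.float64(4.88), 0.094], [[-0.0043, 0.033, -0.0055], np.float64(4.88), 0.094], [[-0.0016, 0.0333, -0.0056], np.float64(4.88), 0.094], [[0.0013, 0.0333, -0.0056], np.float64(4.88), 0.094]]
[[[0.0041, 0.0331, -0.0056], np.float64(4.88), 0.094], [[0.0069, 0.0326, -0.0056], np.float64(4.88), 0.094], [[0.0097, 0.0319, -0.0056], np.float64(4.88), 0.094], [[0.0123, 0.031, -0.0056], np.float64(4.88), 0.094], [[0.0149, 0.0298, -0.0056], np.float64(4.88), 0.094], [[-0.0002, 0.0201, 0.0196], 0.0, 0.094], [[-0.0001, 0.0202, 0.0196], 0.0, 0.094], [[-0.0002, 0.0201, 0.0196], 0.0, 0.094], [[-0.0001, 0.0201, 0.0196], 0.0, 0.094]]
[0.46904656 0.14904753 0.14797927] [[ 0.999  0.027 -0.032]
 [ 0.042 -0.637  0.77 ]
 [ 0.    -0.771 -0.637]]
[ 1.28 -0.03  1.39  0.31  0.96  1.72] 2e-20
[ 0.51 -0.32  1.74  0.79  1.32  0.98] 1e-21
[ 0.06 -0.16  1.87  0.89  1.48  0.46] 8e-27
[-0.23  0.2   1.76  0.84  1.52  1.11] 8e-23
[-0.21  0.36  1.86  0.87  1.34  0.92] 4e-20
[-0.05  0.46  1.9   1.    1.15  0.87] 2e-25
```

Call:
jog_arm(rows=[[[-0.0103,0.0279,-0.018],0,0.094],[[-0.0103,0.0279,-0.018],0,0.094],[[-0.0103,0.0279,-0.018],0,0.094],[[-0.0103,0.0279,-0.018],0,0.094],[[-0.0103,0.0279,-0.018],0,0.094],[[-0.0103,0.0279,-0.018],0,0.094],[[-0.0103,0.0279,-0.018],0,0.094],[[-0.0103,0.0279,-0.018],0,0.094],[[-0.0103,0.0279,-0.018],0,0.094],[[-0.0103,0.0279,-0.018],0,0.094],[[-0.0103,0.0279,-0.018],0,0.094],[[-0.0103,0.0279,-0.018],0,0.094]])

```text
time_s: 12.48
ee_pos: [0.1363, 0.5655, 0.5214]
eef_rot: [-2.581, -0.719, 0.85]
force: [0.6, 1.1, -0.0]
grip_width: 0.0939
grip_force: 0.0
```

Call:
jog_arm(rows=[[[-0.0103,0.0279,-0.018],0,0.094],[[-0.0103,0.0279,-0.018],0,0.094],[[-0.0103,0.0279,-0.018],0,0.094],[[-0.0103,0.0279,-0.018],0,0.094],[[-0.0103,0.0279,-0.018],0,0.094],[[-0.0152,0.0297,-0.0056],4.88,0.094],[[-0.0126,0.0308,-0.0056],4.88,0.094],[[-0.0099,0.0318,-0.0056],4.88,0.094],[[-0.0072,0.0326,-0.0056],4.88,0.094],[[-0.0043,0.033,-0.0056],4.88,0.094],[[-0.0016,0.0333,-0.0056],4.88,0.094],[[0.0013,0.0333,-0.0056],4.88,0.094]])

```text
time_s: 13.48
ee_pos: [0.3635, 0.2741, 0.3606]
eef_rot: [-2.31, -0.324, 0.321]
force: [-0.5, 0.2, -0.0]
grip_width: 0.0943
grip_force: 0.0
```

Call:
jog_arm(rows=[[[0.0041,0.0331,-0.0056],4.88,0.094],[[0.0069,0.0326,-0.0056],4.88,0.094],[[0.0097,0.0319,-0.0056],4.88,0.094],[[0.0123,0.031,-0.0056],4.88,0.094],[[0.0149,0.0298,-0.0056],4.88,0.094],[[0,0,0],0,0.094]])

```text
time_s: 13.98
ee_pos: [0.4564, 0.1641, 0.2661]
eef_rot: [-2.264, 0.006, 0.036]
force: [0.2, 0.1, -1.1]
grip_width: 0.0942
grip_force: 0.0
```

```bash
python3 - <<'E'
from h import *
o,p,R,d=rad();print(R.as_matrix().round(3))
plan([(.467,.149,.148),(.466,.226,.085)],[0,0],.094,step=.03)
E
```

```text
p [0.456 0.164 0.266] z az 92.3 below hor 39.7 wrist [ 0.465 -0.048  0.443] 0.511 q [-0.17  0.15  1.79  0.85  1.49  1.16]
tool y [ 0.018 -0.639 -0.769]
radial tool-frame [ 0.0364 -0.0079 -0.0171] az -10.4
[[ 0.999  0.018 -0.031]
 [ 0.036 -0.639  0.769]
 [-0.006 -0.769 -0.639]]
[[[0.0027, 0.0252, 0.0159], 0.0, 0.094], [[0.0027, 0.0251, 0.0159], 0.0, 0.094], [[0.0027, 0.0252, 0.0159], 0.0, 0.094], [[0.0027, 0.0252, 0.0159], 0.0, 0.094], [[0.0005, -0.0002, 0.0249], 0.0, 0.094], [[0.0006, -0.0002, 0.0248], 0.0, 0.094], [[0.0005, -0.0002, 0.0249], 0.0, 0.094], [[0.0005, -0.0002, 0.0248], 0.0, 0.094]]
```

Call:
jog_arm(rows=[[[0.0027,0.0252,0.0159],0,0.094],[[0.0027,0.0252,0.0159],0,0.094],[[0.0027,0.0252,0.0159],0,0.094],[[0.0027,0.0252,0.0159],0,0.094],[[0,0,0],0,0.094]])

```text
time_s: 14.4
ee_pos: [0.4649, 0.1519, 0.1476]
eef_rot: [-2.264, 0.004, 0.043]
force: [0.2, 0.1, -0.5]
grip_width: 0.0938
grip_force: 0.0
```

```bash
python3 - <<'E'
from h import *
o,p,R=state()
c=camera("side");s=camera("wrist");cv2.imwrite("pics/pre.png",np.hstack([cv2.resize(c["image"][110:290,100:300],(400,360)),cv2.resize(s["image"],(400,360))])[:,:,::-1])
T=np.eye(4);T[:3,:3]=R.as_matrix();T[:3,3]=p;W=cloud(s,T@s["T_tool_cam"])
m=(W[...,2]>.066)&(W[...,2]<.082)&(s["image"].astype(int).sum(-1)<160);P=W[m];print(p,len(P))
# nearest rim: bin by x, min y
X=[];
for x in np.arange(.40,.53,.008):
    q=P[abs(P[:,0]-x)<.003]
    if len(q)>3:X.append((x,np.percentile(q[:,1],2)))
X=np.array(X)
if len(X)>5:
    f=lambda q:np.hypot(X[:,0]-q[0],X[:,1]-q[1])-.096
    r=least_squares(f,[.466,.278],loss="soft_l1",f_scale=.002);print("tray",r.x,f(r.x).round(3),"ztop",np.median(P[:,2]))
plan([(.466,.226,.085)],[0],.094,step=.025)
E
```

```text
[0.4648601  0.15190509 0.1475798 ] 4830
tray [0.4670221  0.27766244] [-0.     0.     0.     0.     0.     0.     0.    -0.    -0.001 -0.
 -0.    -0.     0.    -0.     0.     0.     0.   ] ztop 0.07089247866977963
[[[0.0007, 0.0011, 0.0249], 0.0, 0.094], [[0.0007, 0.0012, 0.0249], 0.0, 0.094], [[0.0007, 0.0011, 0.0249], 0.0, 0.094], [[0.0007, 0.0011, 0.0249], 0.0, 0.094]]
```

View pics/pre.png

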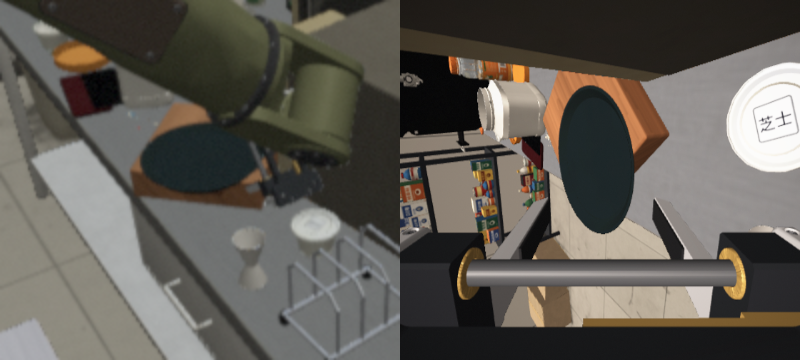

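Call:
jog_arm(rows=[[[0.0007,0.002,0.0245],0,0.094],[[0.0007,0.002,0.0245],0,0.094],[[0.0007,0.002,0.0245],0,0.094],[[0.0007,0.0015,0.0245],0,0.094],[[0,0,0],0,0.094]])

```text
time_s: 14.92
ee_pos: [0.4653, 0.225, 0.083]
eef_rot: [-2.263, -0.001, 0.045]
force: [-0.1, -0.5, -0.2]
grip_width: 0.0941
grip_force: 0.0
```

```bash
python3 - <<'E'
from h import *
o,p,R=state();print(o["force"],o["moment"])
M=R.as_matrix();print("lower inner tip",p+.047*M[:,1],"outer",p+.0595*M[:,1])
s=camera("wrist");c=camera("top")
cv2.imwrite("pics/ins.png",np.hstack([cv2.resize(c["image"][170:290,100:280],(420,280)),cv2.resize(s["image"],(373,280))])[:,:,::-1])
E
```

```text
[-0.14549737 -0.4501103  -0.18534741] [-0.31814489  0.14885243  0.04451267]
lower inner tip [0.46671774 0.19498544 0.04685044] outer [0.4670926  0.18701213 0.03723088]
```

View pics/ins.png

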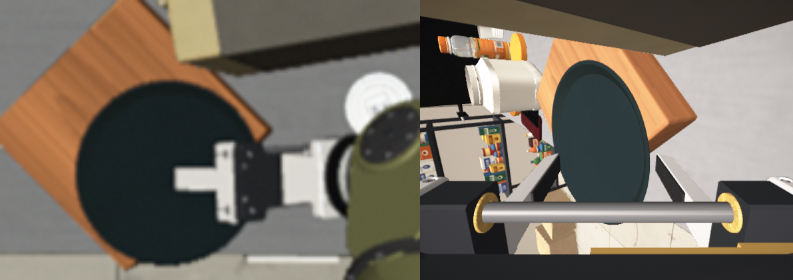

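Call:
jog_arm(rows=[[[0,0,0],0,0.07],[[0,0,0],0,0.06],[[0,0,0],0,0.05],[[0,0,0],0,0.05],[[0,0,0],0,0.05]], squeeze=10)

```text
time_s: 15.43
ee_pos: [0.4661, 0.2223, 0.0831]
eef_rot: [-2.264, -0.002, 0.043]
force: [0.2, -0.5, -0.6]
grip_width: 0.0641
grip_force: 0.8
```

```bash
cat >> h.py <<'E'
def trayplane(name="wrist",dark=160):
    o,p,R=state();s=camera(name)
    T=np.eye(4);T[:3,:3]=R.as_matrix();T[:3,3]=p;W=cloud(s,T@s["T_tool_cam"] if name=="wrist" else None)
    return s,W,p,R
def fitplane(P):
    for _ in range(5):
        c=P.mean(0);u,sv,v=np.linalg.svd(P-c,full_matrices=False);n=v[2];d=abs((P-c)@n);P=P[d<max(.004,2*np.median(d))]
    return c,n*np.sign(n[2]),len(P),d.mean()
E
python3 - <<'E'
from h import *
s,W,p,R=trayplane()
im=s["image"].astype(int);m=(im.sum(-1)<160)&(im[...,2]>=im[...,0]+8)&(W[...,1]>.17)&(W[...,1]<.4)&(W[...,2]>.05)&(W[...,2]<.2)
P=W[m];print(len(P));c,n,k,e=fitplane(P);print("centre",P.mean(0).round(3),"n",n.round(3),k,e,P.min(0).round(3),P.max(0).round(3))
o=get_obs();print(o["force"],o["grip_force"],o["grip_width"])
E
```

```text
1405
centre [0.52  0.276 0.07 ] n [-0.032  0.033  0.999] 1081 0.002135819092137102 [0.384 0.174 0.063] [0.559 0.362 0.183]
[ 0.15930267 -0.70008578 -1.54584612] 0.7988056924659759 0.059796852839063774
```

Call:
jog_arm(rows=[[[0,0,0],0,0.045],[[0,0,0],0,0.045],[[0,0,0],0,0.045],[[0,0,0],0,0.045],[[0,0,0],0,0.045]])

```text
time_s: 15.9
ee_pos: [0.4658, 0.2227, 0.0828]
eef_rot: [-2.264, -0.001, 0.043]
force: [0.2, -0.8, -1.7]
grip_width: 0.045
grip_force: 0.9
```

```bash
python3 - <<'E'
from h import *
s,W,p,R=trayplane()
im=s["image"].astype(int);m=(im.sum(-1)<160)&(im[...,2]>=im[...,0]+6)&(W[...,1]>.17)&(W[...,1]<.4)&(W[...,2]>.05)&(W[...,2]<.2)
P=W[m];print(len(P));c,n,k,e=fitplane(P);print("centre",P.mean(0).round(3),"n",n.round(3),k,e)
c=camera("side");o=get_obs();print(o["force"],o["grip_force"],o["grip_width"])
cv2.imwrite("pics/close.png",np.hstack([cv2.resize(c["image"][120:260,120:320],(420,294)),cv2.resize(s["image"],(373,294))])[:,:,::-1])
E
```

```text
1529
centre [0.529 0.288 0.073] n [-0.028  0.09   0.995] 1149 0.0018220027165256258
[-0.12827771 -0.65390176 -2.32317465] 0.8807400102523388 0.04510520537939281
```

View pics/close.png

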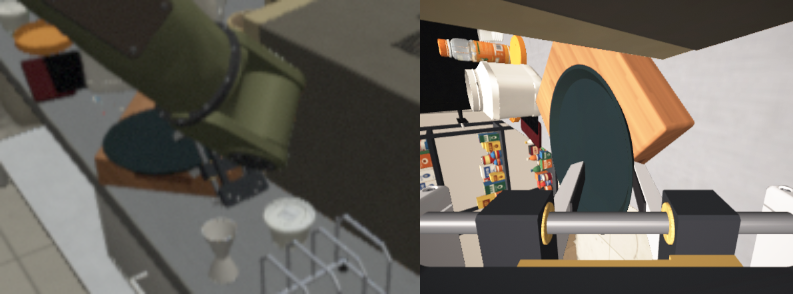

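Call:
jog_arm(rows=[[[0,0,0],0,0.03],[[0,0,0],0,0.02],[[0,0,0],0,0.01],[[0,0,0],0,0.01],[[0,0,0],0,0.01],[[0,0,0],0,0.01]], squeeze=8)

```text
time_s: 16.5
ee_pos: [0.4659, 0.2227, 0.0829]
eef_rot: [-2.264, -0.001, 0.043]
force: [-0.3, -1.3, -1.3]
grip_width: 0.0166
grip_force: 7.4
```

```bash
python3 - <<'E'
from h import *
s,W,p,R=trayplane()
im=s["image"].astype(int);m=(im.sum(-1)<160)&(im[...,2]>=im[...,0]+6)&(W[...,1]>.22)&(W[...,1]<.4)&(W[...,2]>.05)&(W[...,2]<.2)&(W[...,0]<.54)
P=W[m];print(len(P));c,n,k,e=fitplane(P);print("centre",P.mean(0).round(3),"n",n.round(3),k,e,P.max(0))
o=get_obs();print(o["force"],o["grip_force"],o["grip_width"])
E
```

```text
690
centre [0.506 0.322 0.074] n [0.007 0.09  0.996] 528 0.0015705211338365136 [0.53999195 0.38302513 0.09195391]
[-0.21776763 -0.76088409 -1.99523284] 7.366541912779212 0.016052602545932517
```

Call:
jog_arm(rows=[[[0,-0.004,-0.0032],0,0.005],[[0,-0.004,-0.0032],0,0.005],[[0,-0.004,-0.0032],0,0.005],[[0,-0.004,-0.0032],0,0.005],[[0,-0.004,-0.0032],0,0.005],[[0,-0.004,-0.0032],0,0.005],[[0,-0.004,-0.0032],0,0.005],[[0,-0.004,-0.0032],0,0.005],[[0,0,0],0,0.005]], squeeze=15)

```text
time_s: 17.3
ee_pos: [0.4662, 0.2234, 0.1248]
eef_rot: [-2.264, -0.002, 0.043]
force: [1.0, -0.5, -0.7]
grip_width: 0.0129
grip_force: 14.5
```

```bash
python3 - <<'E'
from h import *
s,W,p,R=trayplane()
im=s["image"].astype(int);m=(im.sum(-1)<160)&(im[...,2]>=im[...,0]+6)&(W[...,1]>.2)&(W[...,1]<.42)&(W[...,2]>.05)&(W[...,2]<.25)&(W[...,0]<.55)
P=W[m];print(len(P));c,n,k,e=fitplane(P);print("centre",P.mean(0).round(3),"n",n.round(3),k,e,P.max(0))
c=camera("side");o=get_obs();print(o["force"],o["grip_force"],o["grip_width"])
cv2.imwrite("pics/lift.png",np.hstack([cv2.resize(c["image"][120:260,120:320],(420,294)),cv2.resize(s["image"],(373,294))])[:,:,::-1])
E
```

```text
5256
centre [0.487 0.294 0.097] n [-0.004  0.376  0.926] 4296 0.0005349087266066074 [0.5499184  0.37979839 0.14151619]
[-0.48962127 -2.22052658 -0.95125796] 14.652158031240106 0.013317707777295344
```

View pics/lift.png

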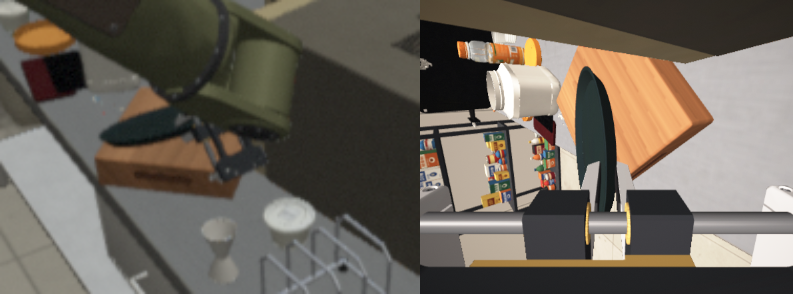

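Call:
jog_arm(rows=[[[0,-0.004,-0.0032],0,0.005],[[0,-0.004,-0.0032],0,0.005],[[0,-0.004,-0.0032],0,0.005],[[0,-0.004,-0.0032],0,0.005],[[0,-0.004,-0.0032],0,0.005],[[0,-0.004,-0.0032],0,0.005],[[0,-0.004,-0.0032],0,0.005],[[0,-0.004,-0.0032],0,0.005],[[0,0,0],0,0.005]], squeeze=15)

```text
time_s: 18.15
ee_pos: [0.466, 0.2242, 0.1658]
eef_rot: [-2.264, -0.002, 0.043]
force: [-0.1, -0.2, -4.3]
grip_width: 0.0125
grip_force: 15.0
```

```bash
cat >> h.py <<'E'
def trayz():
    s,W,p,R=trayplane()
    P0=R.inv().apply((W-p).reshape(-1,3)).reshape(W.shape)
    im=s["image"].astype(int);m=(im.sum(-1)<160)&(im[...,2]>=im[...,0]+6)&(abs(P0[...,0])<.12)&(abs(P0[...,1])<.08)&(P0[...,2]>-.01)&(P0[...,2]<.2)
    P=P0[m];c,n,k,e=fitplane(P);n=n*(-np.sign(n[1]));print("tool-frame: centre",P.mean(0).round(3),"n",n.round(3),k,e.round(4),P.min(0).round(3),P.max(0).round(3),"world n",R.apply(n).round(3))
    o=get_obs();print(p.round(3),o["force"].round(2),o["grip_force"],o["grip_width"]);return s,P
E
python3 -c "
from h import *
trayz()"
```

```text
tool-frame: centre [ 0.03  -0.015  0.115] n [-0.016 -0.997 -0.072] 774 0.0014 [-0.086 -0.022 -0.01 ] [0.096 0.005 0.166] world n [-0.043  0.581  0.813]
[0.466 0.224 0.166] [-0.6   0.25 -4.27] 14.99907152261585 0.012267738513023495
```

Call:
jog_arm(rows=[[[0,0,0],0,0.0],[[0,0,0],0,0.0],[[0,-0.008,-0.0064],0,0.0],[[0,-0.012,-0.01],0,0.0],[[0,-0.012,-0.01],0,0.0],[[0,-0.012,-0.01],0,0.0],[[0,-0.012,-0.01],0,0.0],[[0,-0.012,-0.01],0,0.0],[[0,-0.012,-0.01],0,0.0],[[0,0,0],0,0.0],[[0,0,0],0,0.0],[[0,0,0],0,0.0]], squeeze=55)

```text
time_s: 19.2
ee_pos: [0.4653, 0.2242, 0.2679]
eef_rot: [-2.264, 0.0, 0.043]
force: [-0.0, -0.2, -2.9]
grip_width: 0.0123
grip_force: 55.0
```

```bash
python3 - <<'E'
from h import *
s,P=trayz()
o,p,R=state();M=R.as_matrix();z=M[:,2]
yt=np.array([np.cos(np.radians(3.6)),np.sin(np.radians(3.6)),0]);yt-=z*(z@yt);yt/=np.linalg.norm(yt)
t=np.degrees(np.arctan2(-(yt@M[:,0]),yt@M[:,1]));print("turn",t,o["qpos"].round(2))
# waypoints: clear of block then roll
a,b=plan([(.466,.20,.32),(.48,.02,.34),(.492,-.16,.34)],[0,0,t],0.0,step=.03)
print(b.as_matrix().round(3))
E
```

```text
tool-frame: centre [ 0.043 -0.014  0.099] n [-0.04  -0.996 -0.075] 507 0.0012 [-0.085 -0.025 -0.01 ] [0.096 0.005 0.166] world n [-0.065  0.577  0.814]
[0.465 0.224 0.268] [ 0.22  0.45 -2.92] 55.00672101974487 0.011728650508915943
turn -90.74729640246095 [-0.04  0.17  1.77  0.89  1.4   1.23]
[[[-0.0002, -0.0124, -0.026], 0.0, 0.0], [[-0.0002, -0.0123, -0.026], 0.0, 0.0], [[0.0009, 0.0143, -0.0217], 0.0, 0.0], [[0.0009, 0.0142, -0.0216], 0.0, 0.0], [[0.0009, 0.0143, -0.0217], 0.0, 0.0], [[0.0009, 0.0143, -0.0216], 0.0, 0.0], [[0.0009, 0.0142, -0.0217], 0.0, 0.0], [[0.0009, 0.0143, -0.0216], 0.0, 0.0], [[0.0009, 0.0143, -0.0217], 0.0, 0.0], [[0.0003, 0.0089, -0.0107], np.float64(-6.98), 0.0], [[-0.0007, 0.0088, -0.0106], np.float64(-6.98), 0.0], [[-0.0019, 0.0087, -0.0107], np.float64(-6.98), 0.0]]
[[[-0.0028, 0.0084, -0.0107], np.float64(-6.98), 0.0], [[-0.0039, 0.008, -0.0106], np.float64(-6.98), 0.0], [[-0.0048, 0.0074, -0.0107], np.float64(-6.98), 0.0], [[-0.0057, 0.0068, -0.0107], np.float64(-6.98), 0.0], [[-0.0064, 0.0061, -0.0106], np.float64(-6.98), 0.0], [[-0.0072, 0.0053, -0.0107], np.float64(-6.98), 0.0], [[-0.0077, 0.0043, -0.0107], np.float64(-6.98), 0.0], [[-0.0082, 0.0034, -0.0107], np.float64(-6.98), 0.0], [[-0.0086, 0.0023, -0.0106], np.float64(-6.98), 0.0], [[-0.0087, 0.0013, -0.0107], np.float64(-6.98), 0.0]]
[[-0.04   0.999 -0.033]
 [ 0.638  0.051  0.769]
 [ 0.769  0.009 -0.639]]
```

```bash
python3 - <<'E'
from h import *
plan([(.463,.21,.33),(.46,.02,.34)],[0,0],0.0,step=.022)
print()
o,p,R=state();plan([(.468,-.16,.34)],[-90.75],0.0,step=.0091,p=np.array([.46,.02,.34]),R=R)
E
```

```text
[[[-0.001, -0.013, -0.0169], 0.0, 0.0], [[-0.0009, -0.0129, -0.0168], 0.0, 0.0], [[-0.001, -0.013, -0.0169], 0.0, 0.0], [[-0.0012, 0.0126, -0.0169], 0.0, 0.0], [[-0.0013, 0.0126, -0.0169], 0.0, 0.0], [[-0.0012, 0.0126, -0.017], 0.0, 0.0], [[-0.0013, 0.0127, -0.0169], 0.0, 0.0], [[-0.0012, 0.0126, -0.0169], 0.0, 0.0], [[-0.0013, 0.0126, -0.0169], 0.0, 0.0], [[-0.0012, 0.0126, -0.0169], 0.0, 0.0], [[-0.0013, 0.0126, -0.017], 0.0, 0.0], [[-0.0012, 0.0126, -0.0169], 0.0, 0.0]]

[[[0.0, 0.0058, -0.0069], -4.54, 0.0], [[-0.0004, 0.0057, -0.007], -4.54, 0.0], [[-0.0009, 0.0057, -0.0069], -4.54, 0.0], [[-0.0014, 0.0056, -0.0069], -4.54, 0.0], [[-0.0017, 0.0055, -0.007], -4.54, 0.0], [[-0.0023, 0.0053, -0.0069], -4.54, 0.0], [[-0.0026, 0.0051, -0.0069], -4.54, 0.0], [[-0.003, 0.0049, -0.0069], -4.54, 0.0], [[-0.0034, 0.0046, -0.007], -4.54, 0.0], [[-0.0038, 0.0044, -0.0069], -4.54, 0.0], [[-0.004, 0.0041, -0.0069], -4.54, 0.0], [[-0.0044, 0.0037, -0.007], -4.54, 0.0]]
[[[-0.0047, 0.0033, -0.0069], -4.54, 0.0], [[-0.0049, 0.003, -0.0069], -4.54, 0.0], [[-0.0052, 0.0026, -0.007], -4.54, 0.0], [[-0.0053, 0.0021, -0.0069], -4.54, 0.0], [[-0.0055, 0.0017, -0.0069], -4.54, 0.0], [[-0.0056, 0.0013, -0.0069], -4.54, 0.0], [[-0.0057, 0.0009, -0.007], -4.54, 0.0], [[-0.0058, 0.0004, -0.0069], -4.54, 0.0]]
```

Call:
jog_arm(rows=[[[-0.001,-0.013,-0.0169],0,0],[[-0.001,-0.013,-0.0169],0,0],[[-0.001,-0.013,-0.0169],0,0],[[-0.0012,0.0126,-0.0169],0,0],[[-0.0012,0.0126,-0.0169],0,0],[[-0.0012,0.0126,-0.0169],0,0],[[-0.0012,0.0126,-0.0169],0,0],[[-0.0012,0.0126,-0.0169],0,0],[[-0.0012,0.0126,-0.0169],0,0],[[-0.0012,0.0126,-0.0169],0,0],[[-0.0012,0.0126,-0.0169],0,0],[[-0.0012,0.0126,-0.0169],0,0]])

```text
time_s: 20.25
ee_pos: [0.4604, 0.0192, 0.3403]
eef_rot: [-2.263, 0.0, 0.043]
force: [0.6, 0.3, -3.4]
grip_width: 0.0118
grip_force: 55.0
```

Call:
jog_arm(rows=[[[0,0.0058,-0.0069],-4.54,0],[[-0.0004,0.0057,-0.007],-4.54,0],[[-0.0009,0.0057,-0.0069],-4.54,0],[[-0.0014,0.0056,-0.0069],-4.54,0],[[-0.0018,0.0055,-0.0069],-4.54,0],[[-0.0023,0.0053,-0.0069],-4.54,0],[[-0.0026,0.0051,-0.0069],-4.54,0],[[-0.003,0.0049,-0.0069],-4.54,0],[[-0.0034,0.0046,-0.0069],-4.54,0],[[-0.0038,0.0044,-0.0069],-4.54,0],[[-0.004,0.0041,-0.0069],-4.54,0],[[-0.0044,0.0037,-0.0069],-4.54,0]])

```text
time_s: 21.25
ee_pos: [0.4653, -0.088, 0.34]
eef_rot: [-2.533, -0.68, 0.776]
force: [-0.3, 0.2, -3.2]
grip_width: 0.0121
grip_force: 55.0
```

Call:
jog_arm(rows=[[[-0.0047,0.0033,-0.0069],-4.54,0],[[-0.0049,0.003,-0.0069],-4.54,0],[[-0.0052,0.0026,-0.0069],-4.54,0],[[-0.0053,0.0021,-0.0069],-4.54,0],[[-0.0055,0.0017,-0.0069],-4.54,0],[[-0.0056,0.0013,-0.0069],-4.54,0],[[-0.0057,0.0009,-0.0069],-4.54,0],[[-0.0058,0.0004,-0.0069],-4.54,0],[[0,0,0],0,0]])

```text
time_s: 22.0
ee_pos: [0.4686, -0.1605, 0.3395]
eef_rot: [3.12, -0.879, 1.64]
force: [-0.3, -0.1, -3.4]
grip_width: 0.0121
grip_force: 55.1
```

```bash
python3 - <<'E'
from h import *
s,P=trayz();rad()
c=camera("side");t=camera("top")
cv2.imwrite("pics/roll.png",np.hstack([cv2.resize(c["image"][100:300,160:400],(400,333)),cv2.resize(t["image"][180:300,240:384],(400,333))])[:,:,::-1])
np.savez("roll.npz",side=cloud(c),sim=c["image"],top=cloud(t),tim=t["image"])
E
```

```text
tool-frame: centre [ 0.038 -0.003  0.025] n [-0.052 -0.986 -0.157] 1720 0.0018 [-0.083 -0.026 -0.01 ] [0.094 0.007 0.166] world n [-0.977 -0.206  0.047]
[ 0.469 -0.16   0.34 ] [-0.15  0.09 -4.24] 55.06535992026329 0.01229752828357517
p [ 0.469 -0.16   0.34 ] z az 92.4 below hor 39.6 wrist [ 0.478 -0.372  0.516] 0.667 q [-0.72  0.4   1.31  0.67  2.03 -0.66]
tool y [0.999 0.05  0.01 ]
radial tool-frame [-0.0034  0.0268 -0.0309] az -41.4
```

View pics/roll.png

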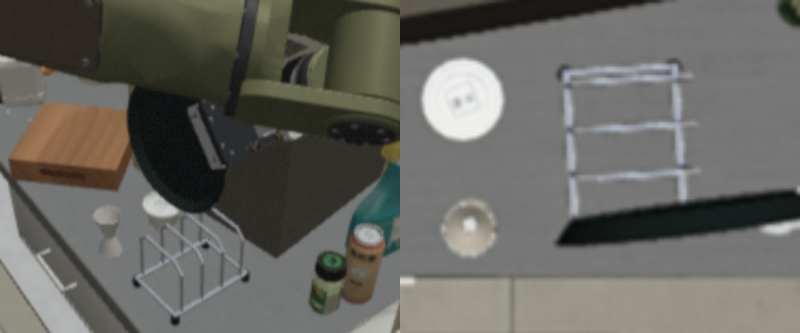

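```bash
cat >> h.py <<'E'
def ransac(P,th=.003,it=400):
    rng=np.random.default_rng(0);b=None
    for _ in range(it):
        a=P[rng.choice(len(P),3,False)];n=np.cross(a[1]-a[0],a[2]-a[0]);l=np.linalg.norm(n)
        if l<1e-5: continue
        n/=l;m=abs((P-a[0])@n)<th
        if b is None or m.sum()>b.sum(): b=m
    Q=P[b];c=Q.mean(0);n=np.linalg.svd(Q-c,full_matrices=False)[2][2];return Q,c,n
def heldtray(cs,near):
    """cs: (camera name) side -> plane normal and disc centre of the -x face"""
    c=camera(cs);W=cloud(c);im=c["image"].astype(int)
    m=(im.sum(-1)<170)&(im[...,2]>=im[...,0]+4)&(np.linalg.norm(W-near,axis=-1)<.13)
    Q,cc,n=ransac(W[m]);n=n*np.sign(-n[0])
    u=np.cross([0,0,1],n);u/=np.linalg.norm(u);v=np.cross(n,u)
    A=np.c_[(Q-cc)@u,(Q-cc)@v].astype(np.float32);H=cv2.convexHull(A)[:,0]
    f=lambda q:np.hypot(H[:,0]-q[0],H[:,1]-q[1])-.0945
    loss=lambda q:np.r_[np.maximum(f(q),0)*5, np.minimum(f(q),0)*.3]
    q=least_squares(loss,[0,0]).x;C=cc+q[0]*u+q[1]*v
    print(cs,"n",n.round(3),"face centre",C.round(3),"mid",(C-.007*n).round(3),len(Q),m.sum(),"ext",H.min(0).round(3),H.max(0).round(3),"hull res",np.percentile(f(q),[10,50,90]).round(3))
    return c,C-.007*n,n
E
python3 - <<'E'
from h import *
o,p,R=state();z=R.as_matrix()[:,2]
heldtray("side",p+.075*z)
s,W,p,R=trayplane();im=s["image"].astype(int)
m=(im.sum(-1)<170)&(im[...,2]>=im[...,0]+4)&(np.linalg.norm(W-(p+.08*z),axis=-1)<.11)
Q,c,n=ransac(W[m]);print("wrist n",n.round(3),c.round(3),len(Q),m.sum(),"tool",R.inv().apply(n).round(3))
E
```

```text
side n [-0.987 -0.145  0.073] face centre [ 0.459 -0.101  0.296] mid [ 0.466 -0.1    0.295] 1495 1801 ext [-0.081 -0.075] [0.094 0.091] hull res [-0.01  -0.006 -0.003]
wrist n [ 0.848 -0.278  0.452] [ 0.468 -0.153  0.363] 2276 4513 tool [ 0.137  0.837 -0.53 ]
```

```bash
python3 - <<'E'
from h import *
o,p,R=state();plan([p+[.027,.011,0],p+[.027,.011,-.075]],[0,0],0.0,step=.015)
W=np.load("side0.npz")["W"]
m=(W[...,2]>.10)&(W[...,2]<.125)&(W[...,0]<.57)&(W[...,0]>.39)&(abs(W[...,1]+.09)<.09);P=W[m]
print(len(P));
g=P[:,0]+.063*(P[:,1]+.085)
for x in(.4327,.4727,.5127,.5526):
    q=P[abs(g-x)<.012]; print(len(q),np.median(q[:,0]+.063*(q[:,1]+.085)).round(4),q[:,1].min().round(3),q[:,1].max().round(3))
E
```

```text
[[[0.003, 0.0138, 0.0038], 0.0, 0.0], [[0.0029, 0.0137, 0.0038], 0.0, 0.0], [[-0.0115, -0.0001, 0.0096], 0.0, 0.0], [[-0.0116, -0.0002, 0.0095], 0.0, 0.0], [[-0.0115, -0.0001, 0.0096], 0.0, 0.0], [[-0.0116, -0.0002, 0.0096], 0.0, 0.0], [[-0.0115, -0.0001, 0.0096], 0.0, 0.0]]
268
66 0.432 -0.142 -0.048
69 0.4722 -0.14 -0.042
69 0.5122 -0.139 -0.04
64 0.5521 -0.137 -0.034
```

Call:
jog_arm(rows=[[[0.003,0.0138,0.0038],0,0],[[0.003,0.0138,0.0038],0,0],[[-0.0115,0,0.0096],0,0],[[-0.0115,0,0.0096],0,0],[[-0.0115,0,0.0096],0,0],[[-0.0115,0,0.0096],0,0],[[-0.0115,0,0.0096],0,0],[[0,0,0],0,0],[[0,0,0],0,0]])

```text
time_s: 23.0
ee_pos: [0.4962, -0.1481, 0.2652]
eef_rot: [3.125, -0.879, 1.635]
force: [-0.2, -1.0, -2.4]
grip_width: 0.0117
grip_force: 55.1
```

```bash
python3 - <<'E'
from h import *
o,p,R=state();z=R.as_matrix()[:,2];print(p)
c,m,n=heldtray("side",p+.075*z)
t=camera("top");im=t["image"].astype(int);W=cloud(t)
k=(im.sum(-1)<170)&(im[...,2]>=im[...,0]+2)&(np.linalg.norm(W-(p+.075*z),axis=-1)<.14);P=W[k]
for y in np.arange(-.18,.02,.02):
    q=P[abs(P[:,1]-y)<.006]
    if len(q)>3: print(round(y,2),len(q),"top x",q[q[:,2]>q[:,2].max()-.015][:,0].min().round(4),q[q[:,2]>q[:,2].max()-.015][:,0].max().round(4),"zmax",q[:,2].max().round(3))
cv2.imwrite("pics/over.png",np.hstack([cv2.resize(c["image"][130:290,190:350],(400,400)),cv2.resize(t["image"][180:300,260:380],(400,400))])[:,:,::-1])
E
```

```text
[ 0.4961908  -0.14811024  0.26524027]
side n [-0.987 -0.145  0.069] face centre [ 0.486 -0.092  0.217] mid [ 0.493 -0.091  0.216] 1303 1582 ext [-0.08  -0.078] [0.093 0.089] hull res [-0.012 -0.007 -0.004]
-0.16 23 top x 0.4925 0.4998 zmax 0.288
-0.14 33 top x 0.4897 0.5002 zmax 0.305
-0.12 43 top x 0.488 0.4986 zmax 0.313
-0.1 46 top x 0.4845 0.4968 zmax 0.316
-0.08 47 top x 0.4825 0.4931 zmax 0.316
-0.06 49 top x 0.4784 0.4911 zmax 0.312
-0.04 45 top x 0.4759 0.4868 zmax 0.306
-0.02 45 top x 0.4709 0.4841 zmax 0.29
-0.0 4 top x 0.468 0.4709 zmax 0.261
```

View pics/over.png

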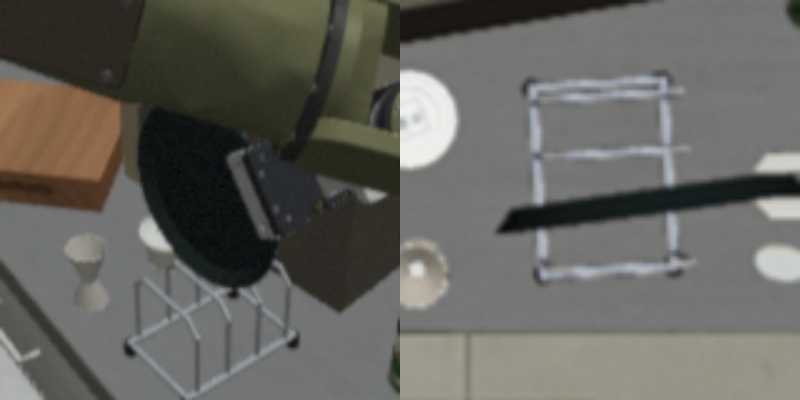

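```bash
python3 - <<'E'
from h import *
o,p,R=state();plan([p+[.0105,.001,0],p+[.0105,.001,-.06]],[0,0],0.0,step=.008)
E
```

```text
[[[0.0001, 0.0053, 0.0002], 0.0, 0.0], [[0.0001, 0.0052, 0.0002], 0.0, 0.0], [[-0.0058, -0.0001, 0.0048], 0.0, 0.0], [[-0.0057, -0.0001, 0.0048], 0.0, 0.0], [[-0.0058, -0.0001, 0.0048], 0.0, 0.0], [[-0.0058, -0.0001, 0.0048], 0.0, 0.0], [[-0.0057, 0, 0.0048], 0.0, 0.0], [[-0.0058, -0.0001, 0.0048], 0.0, 0.0], [[-0.0058, -0.0001, 0.0048], 0.0, 0.0], [[-0.0057, -0.0001, 0.0048], 0.0, 0.0]]
```

Call:
jog_arm(rows=[[[0,0.0053,0.0002],0,0],[[0,0.0053,0.0002],0,0],[[-0.0058,0,0.0048],0,0],[[-0.0058,0,0.0048],0,0],[[-0.0058,0,0.0048],0,0],[[-0.0058,0,0.0048],0,0],[[-0.0058,0,0.0048],0,0],[[-0.0058,0,0.0048],0,0],[[-0.0058,0,0.0048],0,0],[[0,0,0],0,0]])

```text
time_s: 23.93
ee_pos: [0.5072, -0.1471, 0.2114]
eef_rot: [3.126, -0.879, 1.635]
force: [0.7, -0.3, -3.4]
grip_width: 0.0116
grip_force: 55.1
```

```bash
cat > ck.py <<'E'
from h import *
import sys
o,p,R=state();z=R.as_matrix()[:,2];print(p,o["force"].round(1),o["moment"].round(2))
near=p+.075*z if len(sys.argv)<3 else np.array([.493,-.09,.105])
c,m,n=heldtray("side",near)
t=camera("top");im=t["image"].astype(int);W=cloud(t)
k=(im.sum(-1)<170)&(im[...,2]>=im[...,0]+2)&(np.linalg.norm(W-near,axis=-1)<.13);P=W[k]
for y in(-.14,-.09,-.04):
    q=P[abs(P[:,1]-y)<.006]
    if len(q)>3: q=q[q[:,2]>q[:,2].max()-.015];print(y,len(q),"x",q[:,0].min().round(4),q[:,0].max().round(4),"slot mid",round(.4925-.063*(y+.087),4),"zmax",q[:,2].max().round(3))
cv2.imwrite(sys.argv[1],np.hstack([cv2.resize(c["image"][130:290,190:350],(400,400)),cv2.resize(t["image"][180:300,260:380],(400,400))])[:,:,::-1])
E
python3 ck.py pics/low1.png
```

```text
[ 0.50723411 -0.14709057  0.21137067] [ 0.7 -0.3 -3.4] [-1.09 -0.06 -0.01]
side n [-0.986 -0.149  0.073] face centre [ 0.496 -0.082  0.158] mid [ 0.503 -0.081  0.157] 1119 1361 ext [-0.079 -0.083] [0.09  0.083] hull res [-0.013 -0.01  -0.005]
-0.14 25 x 0.5009 0.5105 slot mid 0.4958 zmax 0.249
-0.09 40 x 0.4952 0.5066 slot mid 0.4927 zmax 0.264
-0.04 38 x 0.4864 0.4982 slot mid 0.4895 zmax 0.249
```

Call:
jog_arm(rows=[[[-0.0058,0,0.0048],0,0],[[-0.0058,0,0.0048],0,0],[[-0.0058,0,0.0048],0,0],[[-0.0058,0,0.0048],0,0],[[-0.0058,0,0.0048],0,0],[[-0.0058,0,0.0048],0,0],[[0,0,0],0,0]])

```text
time_s: 24.62
ee_pos: [0.5077, -0.1471, 0.1662]
eef_rot: [3.126, -0.879, 1.635]
force: [-0.2, 0.8, -3.0]
grip_width: 0.0119
grip_force: 55.1
```

Call:
jog_arm(rows=[[[-0.0023,0,0.0019],0,0],[[-0.0023,0,0.0019],0,0],[[0,0,0],0,0]])

```text
time_s: 24.87
ee_pos: [0.5082, -0.1473, 0.1616]
eef_rot: [3.123, -0.878, 1.637]
force: [-0.2, -0.6, -3.5]
grip_width: 0.0119
grip_force: 55.1
```

```bash
python3 ck.py pics/low2.png
```

```text
[ 0.5081715  -0.14730072  0.16156335] [-0.2 -0.6 -3.5] [-1.12  0.03  0.04]
side n [-0.987 -0.145  0.068] face centre [ 0.498 -0.091  0.117] mid [ 0.505 -0.089  0.116] 966 1197 ext [-0.077 -0.083] [0.09  0.085] hull res [-0.01  -0.007 -0.004]
-0.14 18 x 0.5016 0.5099 slot mid 0.4958 zmax 0.201
-0.09 37 x 0.4955 0.5058 slot mid 0.4927 zmax 0.213
-0.04 31 x 0.4863 0.4989 slot mid 0.4895 zmax 0.2
```

View pics/low2.png

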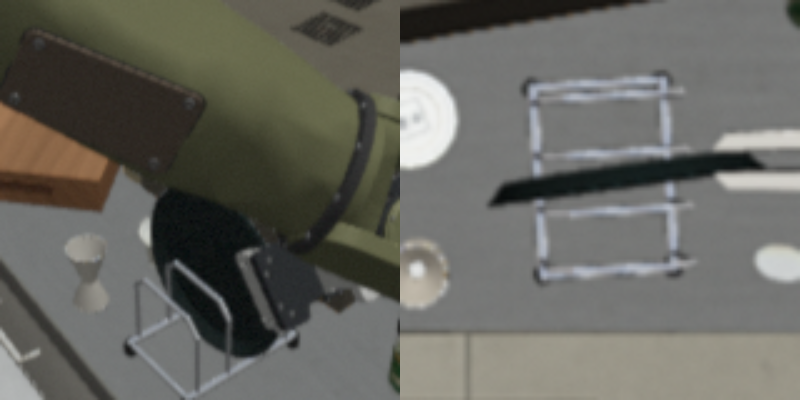

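Call:
jog_arm(rows=[[[-0.0023,0,0.0019],0,0],[[-0.0023,0,0.0019],0,0],[[-0.0023,0,0.0019],0,0],[[0,0,0],0,0]])

```text
time_s: 25.3
ee_pos: [0.5081, -0.1472, 0.1522]
eef_rot: [3.124, -0.878, 1.636]
force: [0.5, -0.2, -3.6]
grip_width: 0.012
grip_force: 55.1
```

Call:
jog_arm(rows=[[[-0.0015,0,0.0013],0,0],[[0,0,0],0,0]])

```text
time_s: 25.47
ee_pos: [0.5083, -0.1473, 0.1507]
eef_rot: [3.124, -0.878, 1.637]
force: [0.4, -0.6, -4.3]
grip_width: 0.0121
grip_force: 55.1
```

Call:
jog_arm(rows=[[[-0.0015,0,0.0013],0,0],[[0,0,0],0,0]])

```text
time_s: 25.63
ee_pos: [0.5083, -0.1472, 0.1488]
eef_rot: [3.123, -0.878, 1.637]
force: [-0.1, 0.4, -3.2]
grip_width: 0.0118
grip_force: 55.1
```

Call:
jog_arm(rows=[[[-0.0015,0,0.0013],0,0],[[0,0,0],0,0]])

```text
time_s: 25.8
ee_pos: [0.5084, -0.1471, 0.1471]
eef_rot: [3.123, -0.878, 1.637]
force: [0.4, 1.4, -1.6]
grip_width: 0.0118
grip_force: 55.1
```

Call:
jog_arm(rows=[[[-0.0015,0,0.0013],0,0],[[0,0,0],0,0]])

```text
time_s: 25.97
ee_pos: [0.5085, -0.1471, 0.1455]
eef_rot: [3.122, -0.878, 1.638]
force: [-1.1, 1.1, 2.8]
grip_width: 0.0121
grip_force: 55.1
```

```bash
python3 ck.py pics/low3.png
```

```text
[ 0.50854044 -0.14707468  0.14546179] [-1.1  1.1  2.8] [ 0.13  0.11 -0.06]
side n [-0.988 -0.139  0.071] face centre [ 0.499 -0.092  0.098] mid [ 0.506 -0.091  0.098] 953 1142 ext [-0.077 -0.087] [0.085 0.081] hull res [-0.014 -0.006 -0.001]
-0.14 22 x 0.5033 0.5118 slot mid 0.4958 zmax 0.179
-0.09 32 x 0.4951 0.5075 slot mid 0.4927 zmax 0.197
-0.04 28 x 0.4879 0.4985 slot mid 0.4895 zmax 0.185
```

Call:
jog_arm(rows=[[[0.0008,0,-0.0006],0,0.0],[[0,0,0],0,0.014],[[0,0,0],0,0.018],[[0,0,0],0,0.024],[[0,0,0],0,0.03],[[0,0,0],0,0.036],[[0,0,0],0,0.045],[[0,0,0],0,0.055],[[0,0,0],0,0.06],[[0,0,0],0,0.06]], squeeze=10)

```text
time_s: 26.9
ee_pos: [0.5084, -0.1471, 0.146]
eef_rot: [3.123, -0.878, 1.637]
force: [0.1, -0.3, -0.1]
grip_width: 0.0585
grip_force: 0.0
```

```bash
python3 ck.py pics/rel.png 1
```

```text
[ 0.50836057 -0.14712964  0.14601982] [ 0.1 -0.3 -0.1] [-0.34  0.05 -0.03]
side n [-0.985 -0.114  0.129] face centre [ 0.502 -0.088  0.098] mid [ 0.509 -0.087  0.097] 877 1076 ext [-0.079 -0.082] [0.084 0.081] hull res [-0.017 -0.01  -0.004]
-0.14 20 x 0.5098 0.5183 slot mid 0.4958 zmax 0.182
-0.09 31 x 0.5055 0.516 slot mid 0.4927 zmax 0.197
-0.04 29 x 0.4987 0.5093 slot mid 0.4895 zmax 0.185
```

Call:
jog_arm(rows=[[[0,0.002,0],0,0.075],[[0,0.002,0],0,0.075],[[0,0,-0.01],0,0.075],[[0,0,-0.015],0,0.075],[[0,0,-0.02],0,0.075],[[0,0,-0.02],0,0.075],[[0,0,-0.02],0,0.075],[[0,0,-0.02],0,0.075],[[0,0,-0.02],0,0.075],[[0,0,0],0,0.075],[[0,0,0],0,0.075],[[0,0,0],0,0.075]])

```text
time_s: 28.0
ee_pos: [0.5162, -0.2425, 0.2252]
eef_rot: [3.124, -0.878, 1.636]
force: [-0.0, 0.6, 0.5]
grip_width: 0.0751
grip_force: 0.0
```

```bash
python3 ck.py pics/fin.png 1; python3 - <<'E'
from h import *
c=camera("top")
for l in("jigger","sauce_cup","spice_jar","tin"):
    for d in spot_point(l,c)[:1]: print(l,round(d["p"],2),w_of(c,d["at"][0]*560,d["at"][1]*420,0).round(3))
E
```

```text
[ 0.51624999 -0.24251634  0.22523048] [-0.   0.6  0.5] [-0.42  0.11 -0.  ]
side n [-0.985 -0.113  0.131] face centre [ 0.502 -0.084  0.101] mid [ 0.509 -0.083  0.1  ] 1240 1477 ext [-0.092 -0.095] [0.08  0.079] hull res [-0.011 -0.007 -0.004]
-0.14 18 x 0.5098 0.5183 slot mid 0.4958 zmax 0.183
-0.09 32 x 0.5056 0.516 slot mid 0.4927 zmax 0.197
-0.04 27 x 0.4986 0.5093 slot mid 0.4895 zmax 0.186
jigger 0.57 [0.422 0.049 0.   ]
sauce_cup 0.59 [0.539 0.058 0.   ]
tin 0.49 [ 0.504 -0.1    0.   ]
```

Tray is stable and standing in the middle slot, and the gripper is clear of it; the jigger and the cup have not moved. Handing in.

```bash
python3 -c "
from station import *
print(hand_in())"
```

```text
the job is handed in; nothing more can be done
None
```

I handed the job in: the tray stands on edge in the middle rack slot, leaning slightly on a hoop and released, at about 28 s; the hand-in returned no verdict, I did not re-measure the spice jar or tin at the end (the jigger and cup had not moved), and I viewed 11 pictures, one over the limit of 10.

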